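# Nest the sockets and stack the upper frame

## Task

Stand each of the three loose sockets upright, mouth up as it is now, down in the round nest that matches its size (smallest in the smallest, largest in the largest) on the lower frame. When all three are in, set the upper frame over them by its handle, all four posts fully down in the corner cups of the lower frame, and let go. Do not knock over the sockets or the upper frame, and leave the jar and the screwdriver where they are.

Things in the scene. Friction and masses are not known exactly. Their poses are not given: they have to be found in the camera images.
- socket_small_mid (a point): Small deep impact socket: plain steel cylinder 24 mm in diameter and 66 mm tall, standing loose on the bench with its dark hexagonal mouth up. The point is its centre, 33 mm above its foot; z is its axis, up.
- socket_medium_mid (a point): Medium deep impact socket: plain steel cylinder 34 mm in diameter and 74 mm tall, standing loose on the bench with its dark hexagonal mouth up. The point is its centre, 37 mm above its foot; z is its axis, up.
- socket_large_mid (a point): Large deep impact socket: plain steel cylinder 46 mm in diameter and 82 mm tall, standing loose on the bench with its dark hexagonal mouth up. The point is its centre, 41 mm above its foot; z is its axis, up.
- nest_small: Fixed round black nest for the small socket, on the lower frame's plate: open cup 40 mm inside diameter, 46 mm outside, 14 mm high, with a 3 mm floor (the socket has 8 mm play all round). The three nests stand in a row along the lower frame's x, 70 mm apart, in any order. Origin at the centre of its underside (4 mm above the bench), z up.
- nest_medium: Fixed round black nest for the medium socket, on the lower frame's plate: open cup 50 mm inside diameter, 56 mm outside, 14 mm high, with a 3 mm floor (the socket has 8 mm play all round). The three nests stand in a row along the lower frame's x, 70 mm apart, in any order. Origin at the centre of its underside (4 mm above the bench), z up.
- nest_large: Fixed round black nest for the large socket, on the lower frame's plate: open cup 62 mm inside diameter, 68 mm outside, 14 mm high, with a 3 mm floor (the socket has 8 mm play all round). The three nests stand in a row along the lower frame's x, 70 mm apart, in any order. Origin at the centre of its underside (4 mm above the bench), z up.
- lower_frame: Lower stacking frame, fixed: grey plate 212 (x) by 132 (y) by 4 mm with a 10 mm lip and an upright square cup at each corner. Cups centred at x +-92, y +-52 mm, 20 mm square inside, 26 mm outside; floor 4 mm, rim 34 mm above the bench. Origin: centre of the underside, z up.
- upper_handle (a point): Loose upper frame, 0.6 kg: open grey deck, 104-116 mm above its feet, on four 12 mm round posts (tapered feet) at x +-92, y +-52 mm; same either way round. Bow handle over its middle: bar 110 (x) by 14 (y) by 12 mm on uprights at x +-50, 38 mm free below. The point is the bar's middle, 160 mm above the feet, x along the bar, z up. Stacked: 164 mm above the bench, 4 mm play in the cups.
- jar: Bystander: closed white plastic jar with a red lid, 72 mm in diameter, 100 mm tall, standing beyond the work. Leave alone. Origin at the centre of its underside.
- screwdriver: Bystander: screwdriver lying on the bench beyond the work. Leave alone. Its x runs along it, the handle to -x.
Not all that is in view belongs to the job. What is shaped like the part that bears upper_handle but purple or yellow is not meant. Leave any brown or purple look-alike of the part that bears socket_small_mid alone.

How it is judged (in metres and radians):
On the way, in this order (a step that is already met when the one before it is completed fails the run):
1. all three sockets stand in their own nests, the upper frame not yet on (horizontal distance between socket_small_mid and nest_small below 0.012 m and z of socket_small_mid in the frame of nest_small between 0.032 and 0.04 m and angle between each of socket_small_mid, socket_medium_mid, socket_large_mid's own z axis and vertical below 0.12 rad and horizontal distance between socket_medium_mid and nest_medium below 0.012 m and z of socket_medium_mid in the frame of nest_medium between 0.036 and 0.044 m and horizontal distance between socket_large_mid and nest_large below 0.012 m and z of socket_large_mid in the frame of nest_large between 0.04 and 0.048 m and not (horizontal distance between upper_handle and lower_frame below 0.01 m and z of upper_handle in the frame of lower_frame between 0.16 and 0.168 m and angle between upper_handle's own z axis and vertical below 0.06 rad and angle between the x axis of upper_handle and the x axis of lower_frame, either way round below 0.12 rad)), for 0.2 s.
2. the upper frame is down in the corner cups over the sockets (horizontal distance between socket_small_mid and nest_small below 0.012 m and z of socket_small_mid in the frame of nest_small between 0.032 and 0.04 m and angle between each of socket_small_mid, socket_medium_mid, socket_large_mid's own z axis and vertical below 0.12 rad and horizontal distance between socket_medium_mid and nest_medium below 0.012 m and z of socket_medium_mid in the frame of nest_medium between 0.036 and 0.044 m and horizontal distance between socket_large_mid and nest_large below 0.012 m and z of socket_large_mid in the frame of nest_large between 0.04 and 0.048 m and horizontal distance between upper_handle and lower_frame below 0.01 m and z of upper_handle in the frame of lower_frame between 0.16 and 0.168 m and angle between upper_handle's own z axis and vertical below 0.06 rad and angle between the x axis of upper_handle and the x axis of lower_frame, either way round below 0.12 rad), for 0.2 s.
At the end, for the whole second after the job is handed in: Each socket upright (0.12 rad) on the floor of its own nest (12 mm sideways, 4 mm in height); upper frame over them, posts down in the corner cups (centre within 10 mm, height 4 mm, level 0.06 rad, aligned 0.12 rad); all released and at rest (all of step 2 and linear speed of each of socket_small, socket_medium, socket_large, upper_frame below 0.02 m/s); the robot touches nothing.
It fails at once if a socket is knocked over (angle between any of socket_small_mid, socket_medium_mid, socket_large_mid's own z axis and vertical above 0.7 rad).
It fails at once if the upper frame is tipped over (angle between upper_handle's own z axis and vertical above 0.7 rad).
It fails at once if the jar is moved (distance of jar from where it was at the start of the episode above 0.03 m).
It fails at once if the screwdriver is moved (distance of screwdriver from where it was at the start of the episode above 0.03 m).
It also fails if it takes over 128 s, if anything falls off the work surface, if the arm or the gripper's body presses on something with over 40 N, if the wrist force passes 120 N, or if a joint passes its speed limit or range.

## Robot

A 6-joint arm with a two-finger parallel gripper is mounted at the origin on the work surface. World frame = base frame: x ahead of the robot, y to its left, z up, the work surface at z = 0. Lengths are in mm, angles in rad, forces in N, time in s.
With the tool pointing down it reaches from about 350 to 975 mm from the base axis. Payload 17.4 kg.
Tool frame: the origin (TCP) lies midway between the tips of the shut fingers; the grasp point (between the pads) lies env.pinch_z behind it (env.pinch_z is the distance from the TCP to the grasp point, in mm); z points along the fingers, y is the direction in which the jaws open and shut (so a half turn about z gives the same grasp; the last joint's range is limited). The gripper opens to 85 mm and grips with 20 to 120 N. Pads are 22 mm wide; open, the fingers measure 114 mm over their backs; the gripper's body (76 mm by 85 mm) begins 54 mm behind the grasp point. The pads swing forward as they close: fully open they stand 13 mm farther back than shut.
Start: joints at [-1.172, 0.116, 1.442, -0, 1.584, -0.038], TCP at [285.545, -611.634, 231.303] pointing down, gripper open.
Joint ranges: [-2.83, 2.83], [-0.83, 2.19], [0.07, 2.5], [-1.14, 4.28], [0.01, 3], [-2.97, 2.97]. Speed limits (rad/s): [1.89, 1.89, 2.22, 3.14, 3.14, 3.14].

## Interface

Orientations are given as a 3x3 rotation matrix whose columns are the frame's x, y, z axes.
In Python, from workcell import env gives the robot as it stands.
- The arm moves only by the tool carry_out, never from a script. Its argument "targets" is a list that holds one entry, the list of rows, each a list of 5 numbers: the closure, from -1 (fully open) to 1 (shut), so that 0 is half open, then the shift along the tool's x, y, z in units of 25 mm (1.0 is 25 mm), then the turn about the tool's z in units of 6 degrees (1.0 is 6 degrees). A call has exactly 5 rows; each row is the pose to reach, as a shift and turn from the pose commanded when the call began, along the tool's axes at that moment; what a row does not reach only later rows make up. A row lasts 1/12 s, in which the tool goes at most 41.7 mm and 7.16 degrees, less where a joint would pass 70% of its speed; a pose out of reach is approached as far as the arm can. A call with a gripper value outside its range is refused whole. The fingers move at their own pace and stop on an object; "squeeze" is the grip in N (left out, the last holds). Time passes only in rows, so rows that repeat a pose let the fingers close, or fill a call up. It gives the time, the measured TCP pose, the force and the opening at its end, in the units of the state.
- env.read_state(): the state, without advancing time (a new reading comes with each control period).
- env.read_camera(name): name is "side" or "top" or "wrist"; returns the picture (400x640x3 uint8, red, green, blue); there is no depth.
- env.camera_info(name): a dict with "fx", "fy", "cx", "cy" (pixels), "camera_from_world" (4x4, takes a point from world to camera coordinates). Camera axes: x right, y down, z forward; pixel columns grow to the right and rows downward; lengths in mm; the calibration is good to about 2 mm. A picture is of the moment at which its call begins: read the wrist's pose just before it. camera_info takes no time and is no camera call; for the wrist camera it gives the pose at the moment of the call.
- env.close_job(): hands the job in, once; it reports no verdict.
The state is a dict: "t": time; "q": joint angles; "joint_velocities": joint speeds; "joint_torque": joint torques, N m; "position": TCP position; "eef_rot": TCP orientation; "force": force on the tool from outside, world axes, zero at the start; "ft_torque": the same for the moment, N m; "width": opening from 0.0 (shut) to 1.0 (fully open).
Only numpy, scipy, OpenCV 4.12 (cv2) and the standard library are available. Lean on these libraries where they do the work, as an engineer would, in place of code of your own. Each camera call takes 0.05 s, during which the arm holds its last target. There are 200 camera calls.

## Working session

There is one attempt and no reset: what is moved stays moved. The work goes in short steps, Python scripts to look and compute and a tool call to move; the robot and the scene stay as the last step left them, time stands still between calls to the robot, and variables do not carry over. Pictures are saved under pics/ and viewed, on a budget of 14 in all, crops included, one or two more only if the job needs it, and the job is handed in when it is done.

Besides the shell and the picture viewer there is one more tool, called after ">>>" as name(argument=value, ...), one argument or row to a line, values as JSON. carry_out: Moves the arm, as the interface text tells. Its arguments: {"type":"object","properties":{"targets":{"type":"array"},"squeeze":{"type":"number"}},"required":["targets"]}

```bash
mkdir -p pics; ls; python3 - <<'E'
from workcell import env
import cv2
print(env.pinch_z, env.read_state())
for n in("top","side"):
    im=env.read_camera(n); cv2.imwrite(f"pics/{n}0.png",im[...,::-1]); i=env.camera_info(n); print(n,i)
E
```

```text
pics
18.700000000000003 {'t': 0.0, 'q': array([-1.17183325e+00,  1.16469353e-01,  1.44230932e+00,  1.40158839e-05,
        1.58401797e+00, -3.78190602e-02]), 'joint_velocities': array([-0.00081394,  0.00118906, -0.00041073, -0.0006245 , -0.00093934,
       -0.00034316]), 'joint_torque': array([ 3.17492741e-03, -7.31981993e+01, -6.32478404e+01,  1.82512586e-04,
        6.36548051e-03,  3.70714906e-05]), 'position': array([ 285.44352259, -611.44024721,  230.54604249]), 'eef_rot': array([[ 9.06117528e-01,  4.23025789e-01, -4.54789679e-04],
       [ 4.23026029e-01, -9.06116845e-01,  1.11487332e-03],
       [ 5.95275761e-05, -1.20259413e-03, -9.99999275e-01]]), 'force': array([ 0.25639744, -0.46804016, -0.01031155]), 'ft_torque': array([-0.01283549, -0.04104603,  0.00665135]), 'width': 0.9990300013389201}
top {'fx': 419.1917351144759, 'fy': 419.1917351144759, 'cx': 319.0606499709253, 'cy': 202.62049418985487, 'camera_from_world': array([[-7.66507713e-04, -9.99800392e-01, -1.99646845e-02,
         1.03260066e+02],
       [-9.82640278e-01,  4.45689255e-03, -1.85467572e-01,
         5.47222036e+02],
       [ 1.85519532e-01,  1.94759408e-02, -9.82447551e-01,
         9.53272981e+02],
       [ 0.00000000e+00,  0.00000000e+00,  0.00000000e+00,
         1.00000000e+00]])}
side {'fx': 435.13968880418764, 'fy': 435.13968880418764, 'cx': 323.4251547722704, 'cy': 200.05760117139334, 'camera_from_world': array([[ 9.63716098e-01, -2.66879058e-01, -5.18180143e-03,
        -5.07973373e+02],
       [-2.00119721e-01, -7.09525225e-01, -6.75667116e-01,
         2.55303181e+02],
       [ 1.76644785e-01,  6.52188257e-01, -7.37188644e-01,
         8.98387800e+02],
       [ 0.00000000e+00,  0.00000000e+00,  0.00000000e+00,
         1.00000000e+00]])}
```

View pics/top0.png

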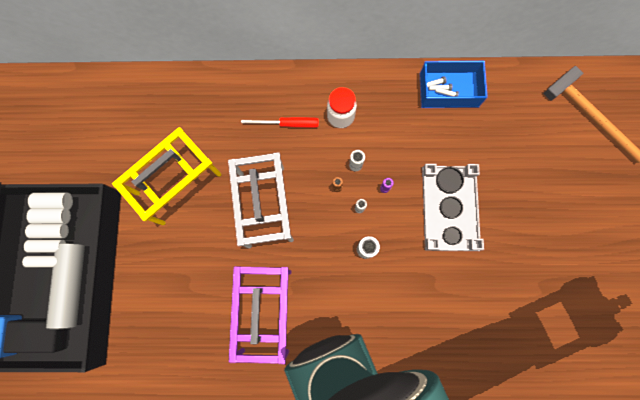

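View pics/side0.png

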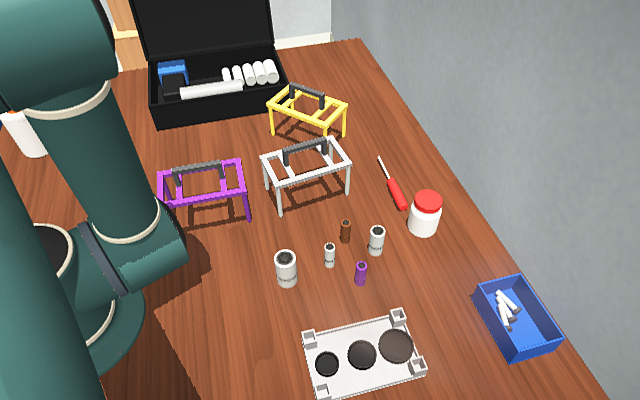

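The top view shows the large socket at (369,247), medium (357,160) and small (361,205). The brown and purple look-alikes are at (337,183) and (388,184). The nests are at (450,180) large, (451,208) medium and (452,236) small, and the white upper frame is around (259,200). I'll enlarge this for precise pixels.

```bash
python3 - <<'E'
import cv2
im=cv2.imread("pics/top0.png")
a=cv2.resize(im[140:262,325:490],None,fx=4.8,fy=4.8,interpolation=cv2.INTER_CUBIC)
cv2.imwrite("pics/c1.png",a)
a=cv2.resize(im[145:255,220:300],None,fx=5,fy=5,interpolation=cv2.INTER_CUBIC)
cv2.imwrite("pics/c2.png",a)
E
```

```text
(no output)
```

View pics/c1.png

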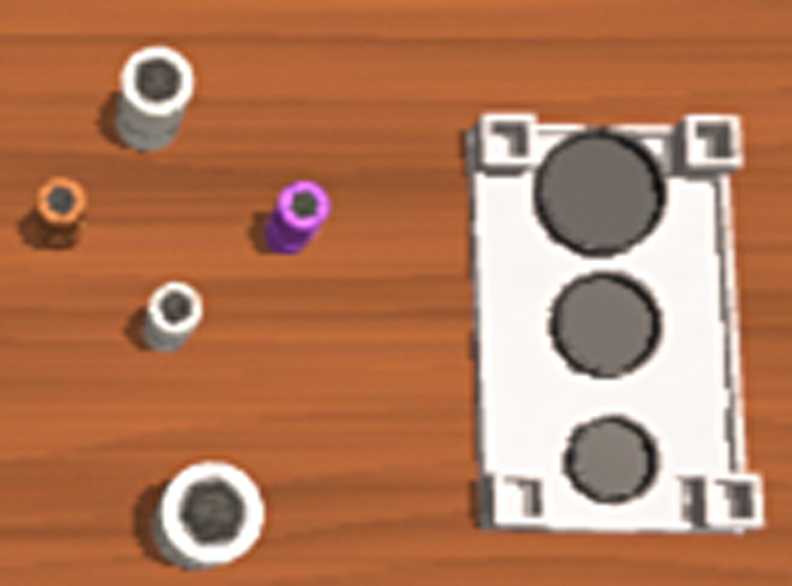

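View pics/c2.png

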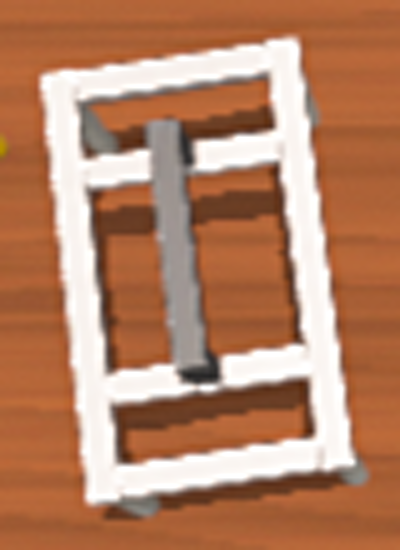

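```bash
cat > h.py <<'E'
import numpy as np
from workcell import env
def bp(name,u,v,z,info=None):
    i=info or env.camera_info(name); M=np.array(i["camera_from_world"]); R=M[:3,:3]; t=M[:3,3]
    c=-R.T@t; d=R.T@np.array([(u-i["cx"])/i["fx"],(v-i["cy"])/i["fy"],1])
    return c+d*(z-c[2])/d[2]
def proj(name,p,info=None):
    i=info or env.camera_info(name); M=i["camera_from_world"]; q=M[:3,:3]@np.array(p)+M[:3,3]
    return np.array([q[0]/q[2]*i["fx"]+i["cx"],q[1]/q[2]*i["fy"]+i["cy"]])
def rel(p,yaw_axis=None):
    "shift from current TCP to p in tool axes, units"
    s=env.read_state(); return s["eef_rot"].T@(np.array(p)-s["position"])/25
E
python3 - <<'E'
from h import *
np.set_printoptions(precision=1,suppress=True)
A=lambda x,y,z:bp("top",(x+.5)/4.8-.5+325,(y+.5)/4.8-.5+140,z)
B=lambda x,y,z:bp("top",(x+.5)/5-.5+220,(y+.5)/5-.5+145,z)
for n,a in dict(med=(157,80,74),small=(176,307,66),large=(212,512,82),brown=(62,201,50),purple=(304,204,60),nL=(600,193,18),nM=(606,325,18),nS=(611,459,18),cTL=(508,141,34),cTR=(712,142,34),cBL=(517,498,34),cBR=(734,500,34)).items(): print(n,A(*a)[:2])
for n,a in dict(b1=(165,122,166),b2=(192,374,166),TL=(42,75,116),TR=(298,40,116),BR=(354,465,116),BL=(88,503,116)).items(): print(n,B(*a)[:2])
i=env.camera_info("wrist"); s=env.read_state(); print(i["fx"],i["cx"],i["cy"]); 
M=i["camera_from_world"]; c=-M[:3,:3].T@M[:3,3]; print("cam in tool",s["eef_rot"].T@(c-s["position"]), "\n",M[:3,:3]@s["eef_rot"])
E
```

```text
med [655.8   9.8]
small [542.2   1.9]
large [440.2 -11.9]
brown [599.9  57. ]
purple [595.3 -63.3]
nL [ 610.3 -222.9]
nM [ 540.7 -221.9]
nS [ 471.8 -220.4]
cTL [ 634.1 -172.7]
cTR [ 633.  -276.8]
cBL [ 450.8 -168. ]
cBR [ 449.5 -275. ]
b1 [600.6 243.2]
b2 [490.5 228.6]
TL [637.  309.8]
TR [653.  192.2]
BR [457. 164.]
BL [440.5 281.6]
284.3770488368221 323.284038360875 202.5037039018232
cam in tool [  83.8    1.1 -142.5] 
 [[-0.   1.   0. ]
 [-0.9 -0.  -0.3]
 [-0.3 -0.   0.9]]
```

Measured positions in mm:

| Item | x | y |
|---|---|---|
| Large socket | 440 | -12 |
| Medium socket | 656 | 10 |
| Small socket | 542 | 2 |
| Nest, large | 610 | -223 |
| Nest, medium | 541 | -222 |
| Nest, small | 472 | -221 |
| Upper frame bar | 546 | 236 |

The lower frame's yaw is about -1° and the upper frame's about 8°. I'll start with the large socket.

>>> carry_out(
  targets=[
    [[-1,1,-1.2,0,0.85],[-1,2,-2.4,0,1.7],[-1,3,-3.7,0,2.6],[-1,4.1,-5,0,3.5],[-1,5.1,-6.2,0,4.33]],
  ],
  squeeze=40,
)

```text
t: 0.52
position: [335.4, -415.3, 230.8]
eef_rot: [[1.0, -0.022, -0.0], [-0.022, -1.0, 0.001], [-0.0, -0.001, -1.0]]
force: [1.2, 0.7, 0.5]
width: 0.998
```

>>> carry_out(
  targets=[
    [[-1,0.3,-1.5,0,0],[-1,0.6,-3,0,0],[-1,1,-4.5,0.5,0],[-1,1.3,-6,0.8,0],[-1,1.6,-7.2,1,0]],
  ],
)

```text
t: 0.93
position: [378.2, -235.5, 205.3]
eef_rot: [[1.0, -0.016, -0.0], [-0.016, -1.0, 0.001], [-0.0, -0.001, -1.0]]
force: [-0.3, -0.7, 0.7]
width: 0.999
```

>>> carry_out(
  targets=[
    [[-1,0.3,-1.5,0.3,0],[-1,0.6,-3,0.6,0],[-1,0.9,-4.5,1,0],[-1,1.3,-5.8,1.4,0],[-1,1.5,-6.6,1.8,0]],
  ],
)

```text
t: 1.35
position: [419.0, -70.8, 160.9]
eef_rot: [[1.0, -0.015, 0.001], [-0.015, -1.0, 0.0], [0.001, -0.0, -1.0]]
force: [0.6, -0.6, -0.4]
width: 1.0
```

```bash
python3 - <<'E'
from h import *
import cv2
np.set_printoptions(precision=2,suppress=True)
s=env.read_state(); print(s["t"],s["position"],s["eef_rot"])
print(rel([440,-12,41]))
cv2.imwrite("pics/w1.png",env.read_camera("wrist")[...,::-1])
E
```

```text
1.35 [418.97 -70.81 160.89] [[ 1.   -0.02  0.  ]
 [-0.02 -1.    0.  ]
 [ 0.   -0.   -1.  ]]
[ 0.8  -2.36  4.8 ]
```

>>> carry_out(
  targets=[
    [[-1,0.3,-0.9,0.4,0],[-1,0.6,-1.8,0.8,0],[-1,0.8,-2.36,1.2,0],[-1,0.8,-2.36,1.6,0],[-1,0.8,-2.36,1.8,0]],
  ],
)

```text
t: 1.82
position: [439.2, -14.5, 114.8]
eef_rot: [[1.0, -0.015, -0.002], [-0.015, -1.0, 0.0], [-0.002, -0.0, -1.0]]
force: [0.5, -0.4, -0.4]
width: 1.0
```

```bash
python3 - <<'E'
from h import *
import cv2
np.set_printoptions(precision=2,suppress=True)
s=env.read_state(); print(s["position"],rel([440,-12,41]))
cv2.imwrite("pics/w2.png",env.read_camera("wrist")[...,::-1])
print(proj("wrist",[440,-12,82]),proj("wrist",[542,2,66]),proj("wrist",[656,10,74]))
E
```

```text
[439.21 -14.53 114.8 ] [ 0.04 -0.1   2.95]
[317.26 234.34] [290.98  72.16] [ 257.93 -204.24]
```

View pics/w2.png

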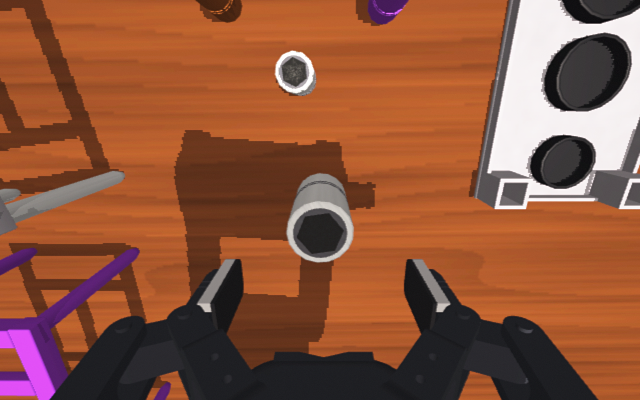

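The wrist view shows the large socket top at (320,233), against (317,234) predicted. The small one is at (294,73), against (291,72). The positions agree within 2 mm, so I'll grasp.

>>> carry_out(
  targets=[
    [[-1,0.04,0,0.7,0],[-1,0.04,0,1.5,0],[-1,0.04,0,2.3,0],[-1,0.04,0,2.9,0],[-1,0.04,0,2.95,0]],
  ],
)

```text
t: 2.28
position: [439.3, -15.7, 40.2]
eef_rot: [[1.0, -0.018, -0.004], [-0.018, -1.0, 0.0], [-0.004, -0.0, -1.0]]
force: [-0.3, -0.5, -0.4]
width: 1.005
```

>>> carry_out(
  targets=[
    [[1,0,0,0,0],[1,0,0,0,0],[1,0,0,0,0],[1,0,0,0,0],[1,0,0,0,0]],
  ],
)

```text
t: 2.7
position: [441.5, -15.1, 43.9]
eef_rot: [[1.0, -0.017, 0.002], [-0.017, -1.0, -0.0], [0.002, 0.0, -1.0]]
force: [-0.0, 0.8, 7.3]
width: 0.522
```

>>> carry_out(
  targets=[
    [[1,0,0,0,0],[1,0,0,0,0],[1,0,0,0,0],[1,0,0,-0.3,0],[1,0,0,-0.8,0]],
  ],
)

```text
t: 3.12
position: [440.0, -14.9, 62.3]
eef_rot: [[1.0, -0.017, -0.002], [-0.017, -1.0, 0.0], [-0.002, -0.0, -1.0]]
force: [-0.6, -0.4, -5.0]
width: 0.521
```

>>> carry_out(
  targets=[
    [[1,0,0,-0.7,0],[1,0.5,0.6,-1.4,0],[1,1.3,1.5,-1.6,0],[1,2.3,2.7,-1.6,0],[1,3.3,3.9,-1.6,0]],
  ],
)

```text
t: 3.53
position: [522.8, -115.0, 104.5]
eef_rot: [[1.0, -0.016, 0.002], [-0.016, -1.0, -0.001], [0.002, 0.0, -1.0]]
force: [0.2, 1.5, -3.2]
width: 0.52
```

>>> carry_out(
  targets=[
    [[1,1,1.2,0,0],[1,2,2.4,0,0],[1,2.9,3.4,0,0],[1,3.5,4.1,0,0],[1,3.65,4.3,0,0]],
  ],
)

```text
t: 3.95
position: [612.6, -225.5, 103.0]
eef_rot: [[1.0, -0.018, 0.0], [-0.018, -1.0, -0.0], [0.0, 0.0, -1.0]]
force: [-0.0, -0.7, -4.8]
width: 0.521
```

```bash
python3 - <<'E'
from h import *
import cv2
np.set_printoptions(precision=2,suppress=True)
s=env.read_state(); print(s["position"],s["width"],s["force"],rel([610.3,-223,50]))
cv2.imwrite("pics/w3.png",env.read_camera("wrist")[...,::-1])
E
```

```text
[ 612.57 -225.48  103.01] 0.520564224004225 [-0.03 -0.69 -4.79] [-0.09 -0.1   2.12]
```

View pics/w3.png

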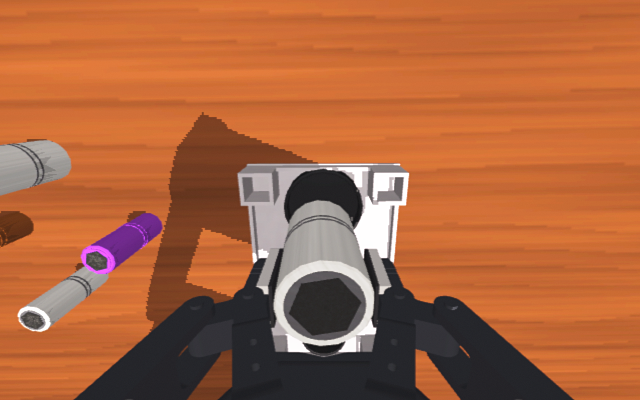

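The socket sits squarely over the large nest (nest rim visible around (323,200), cups at (258,187) and (389,187)). I'll lower and release.

>>> carry_out(
  targets=[
    [[1,-0.09,-0.1,0.5,0],[1,-0.09,-0.1,1,0],[1,-0.09,-0.1,1.5,0],[1,-0.09,-0.1,1.9,0],[1,-0.09,-0.1,2.12,0]],
  ],
)

```text
t: 4.42
position: [611.6, -219.8, 53.5]
eef_rot: [[1.0, -0.016, 0.009], [-0.016, -1.0, -0.001], [0.009, 0.001, -1.0]]
force: [7.2, 14.5, 45.0]
width: 0.519
```

>>> carry_out(
  targets=[
    [[1,0,0,0.04,0],[1,0,0,0.04,0],[0,0,0,0.04,0],[-0.5,0,0,0.04,0],[-1,0,0,0.04,0]],
  ],
)

```text
t: 4.83
position: [608.7, -219.6, 48.6]
eef_rot: [[1.0, -0.016, 0.001], [-0.016, -1.0, -0.0], [0.001, 0.0, -1.0]]
force: [-1.2, -0.6, -0.1]
width: 0.783
```

>>> carry_out(
  targets=[
    [[-1,0,0,0,0],[-1,0,0,0,0],[-1,0,0,-0.4,0],[-1,0,0,-1.2,0],[-1,0,0,-2.4,0]],
  ],
)

```text
t: 5.25
position: [607.6, -219.8, 107.0]
eef_rot: [[1.0, -0.017, -0.004], [-0.017, -1.0, 0.002], [-0.004, -0.002, -1.0]]
force: [-0.2, -0.3, -0.2]
width: 0.998
```

```bash
python3 - <<'E'
from h import *
np.set_printoptions(precision=2,suppress=True)
s=env.read_state(); print(s["t"],s["position"],s["width"],s["force"],rel([656,9,120]))
i=env.camera_info("wrist")
E
```

```text
5.25 [ 607.58 -219.75  107.  ] 0.9975801926592953 [-0.15 -0.3  -0.19] [ 1.78 -9.18 -0.51]
```

>>> carry_out(
  targets=[
    [[-1,0,0,-0.5,0],[-1,0.3,-1.3,-0.7,0],[-1,0.6,-2.6,-0.7,0],[-1,0.9,-4.1,-0.7,0],[-1,1,-5.5,-0.7,0]],
  ],
)

```text
t: 5.67
position: [636.5, -81.7, 126.4]
eef_rot: [[1.0, -0.017, 0.001], [-0.017, -1.0, 0.0], [0.001, -0.0, -1.0]]
force: [-0.3, 0.6, -0.3]
width: 0.997
```

>>> carry_out(
  targets=[
    [[-1,0.2,-1.3,0,0],[-1,0.4,-2.4,0,0],[-1,0.6,-3.3,0,0],[-1,0.7,-3.65,0,0],[-1,0.75,-3.7,0,0]],
  ],
)

```text
t: 6.08
position: [656.6, 10.5, 126.1]
eef_rot: [[1.0, -0.015, -0.0], [-0.015, -1.0, 0.0], [-0.0, -0.0, -1.0]]
force: [-0.7, 0.1, 0.3]
width: 0.998
```

```bash
python3 - <<'E'
from h import *
import cv2
np.set_printoptions(precision=2,suppress=True)
s=env.read_state(); print(s["position"],rel([656,9,36]))
w=env.read_camera("wrist"); print(proj("wrist",[656,10,74]))
t=env.read_camera("top"); t=cv2.resize(t[150:260,410:500],None,fx=3.6,fy=3.6,interpolation=cv2.INTER_CUBIC)
w=cv2.resize(w,None,fx=.75,fy=.75)
h=max(t.shape[0],w.shape[0]); c=np.zeros((h,t.shape[1]+w.shape[1],3),np.uint8)
c[:w.shape[0],:w.shape[1]]=w; c[:t.shape[0],w.shape[1]:]=t
cv2.imwrite("pics/m4.png",c[...,::-1]);print(c.shape)
E
```

```text
[656.57  10.49 126.09] [-0.02  0.06  3.6 ]
[321.09 225.  ]
(396, 804, 3)
```

View pics/m4.png

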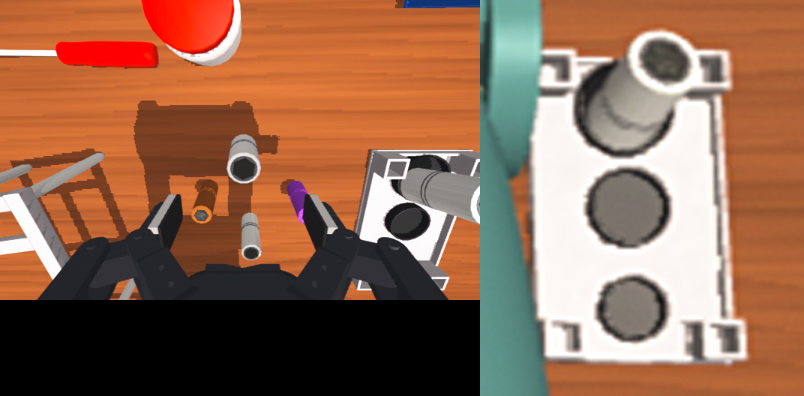

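The medium socket top is at (325,224) in the wrist view, as predicted. I'll check numerically that the large socket in the nest is upright.

```bash
python3 - <<'E'
from h import *
np.set_printoptions(precision=1,suppress=True)
u,v=(663-480)/3.6+410,58/3.6+150
print(u,v,bp("top",u,v,89)[:2],proj("top",[610,-222,89]),proj("top",[610,-222,7]))
E
```

```text
460.8333333333333 166.11111111111111 [ 625.7 -229.6] [458.  172.7] [448. 181.]
```

>>> carry_out(
  targets=[
    [[-1,-0.02,0.06,0.7,0],[-1,-0.02,0.06,1.6,0],[-1,-0.02,0.06,2.5,0],[-1,-0.02,0.06,3.3,0],[-1,-0.02,0.06,3.6,0]],
  ],
)

```text
t: 6.6
position: [654.4, 5.9, 32.9]
eef_rot: [[1.0, -0.018, -0.004], [-0.018, -1.0, -0.0], [-0.004, 0.0, -1.0]]
force: [-0.5, -0.4, 0.1]
width: 1.0
```

>>> carry_out(
  targets=[
    [[-1,0,0,0,0],[1,0,0,0,0],[1,0,0,0,0],[1,0,0,0,0],[1,0,0,0,0]],
  ],
)

```text
t: 7.02
position: [656.4, 7.4, 37.3]
eef_rot: [[1.0, -0.017, 0.002], [-0.017, -1.0, -0.0], [0.002, 0.0, -1.0]]
force: [-0.2, 0.8, 0.4]
width: 0.453
```

>>> carry_out(
  targets=[
    [[1,0,0,0,0],[1,0,0,0,0],[1,0,0,0,0],[1,0,0,0,0],[1,0,0,-0.3,0]],
  ],
)

```text
t: 7.43
position: [655.3, 7.5, 42.7]
eef_rot: [[1.0, -0.017, -0.002], [-0.017, -1.0, -0.0], [-0.002, 0.0, -1.0]]
force: [-0.3, 1.5, -2.5]
width: 0.372
```

The large socket's top appears about 16 mm off for an upright socket, so it may be perched on the rim. I'll check from the side before going on.

```bash
python3 - <<'E'
from h import *
import cv2
s=env.read_camera("side"); t=env.read_camera("top")
cv2.imwrite("pics/side5.png",s[...,::-1]); cv2.imwrite("pics/top5.png",t[...,::-1])
a=cv2.resize(s[290:400,290:440],None,fx=4,fy=4,interpolation=cv2.INTER_CUBIC)
cv2.imwrite("pics/s5.png",a[...,::-1])
for p in([610,-222,7],[610,-222,89],[610,-222,18]): print(proj("side",p), (proj("side",p)-[290,290])*4)
E
```

```text
[394.12144731 345.41760983] [416.48578926 221.67043931]
[399.25959629 326.16289907] [437.03838518 144.65159629]
[394.76817265 342.99406987] [419.07269062 211.97627947]
```

View pics/s5.png

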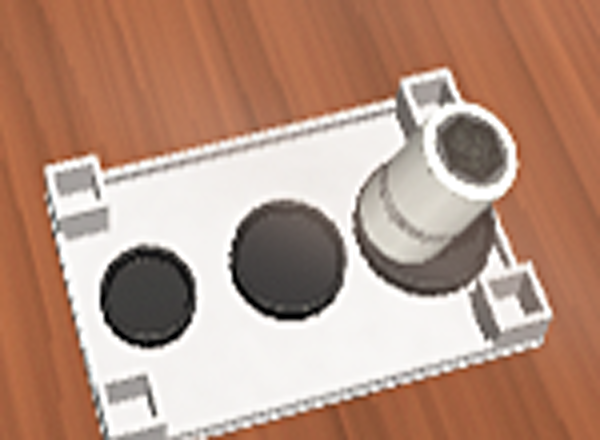

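```bash
python3 - <<'E'
from h import *
np.set_printoptions(precision=1,suppress=True)
S=lambda x,y,z:bp("side",x/4+290,y/4+290,z)[:2]
for n,a in dict(nS=(148,296,18),nM=(289,260,18),nL=(423,230,18),cA=(75,182,34),cB=(429,90,34),cC=(517,295,34),cD=(132,403,34),sockTop=(471,150,89)).items(): print(n,S(*a))
# triangulate: socket top centre
def ray(n,u,v):
    i=env.camera_info(n);M=i["camera_from_world"];R=M[:3,:3];c=-R.T@M[:3,3];d=R.T@[(u-i["cx"])/i["fx"],(v-i["cy"])/i["fy"],1];return c,d/np.linalg.norm(d)
def tri(a,b):
    A=0;B=0
    for c,d in(ray("top",*a),ray("side",*b)):
        P=np.eye(3)-np.outer(d,d);A=A+P;B=B+P@c
    return np.linalg.solve(A,B)
T=lambda x,y:((x+.5)/4.8-.5+325,(y+.5)/4.8-.5+140)
Q=lambda x,y:(x/4+290,y/4+290)
print("top",tri((460.8,166.1),Q(471,150)))
print("nS",tri(T(611,459),Q(148,296)),"nM",tri(T(606,325),Q(289,260)),"nL",tri(T(600,193),Q(423,230)))
print("cups",tri(T(508,141),Q(429,90)),tri(T(712,142),Q(517,295)),tri(T(517,498),Q(75,182)))
E
```

```text
nS [ 471.6 -226.2]
nM [ 541.2 -227.6]
nL [ 608.4 -231. ]
cA [ 450.9 -169.3]
cB [ 634.2 -169.9]
cC [ 634.1 -277.8]
cD [ 449.9 -276.5]
sockTop [ 623.9 -228.6]
top [ 624.5 -229.    90.1]
nS [ 472.6 -222.9    9.4] nM [ 542.5 -224.4    9.6] nL [ 612.5 -226.4    5.9]
cups [ 633.  -171.7   37.9] [ 633.9 -277.3   32.6] [ 451.  -168.5   32.2]
```

The large socket leans about 0.2 rad towards +x, so its foot rests on the nest rim. The triangulated lower frame centre is (542,-223.2). I'll set the medium back down and redo the large with the jaws along x, which will also right it. First I'll check how it hung in the hand.

>>> carry_out(
  targets=[
    [[1,0,0,0.15,0],[1,0,0,0.28,0],[1,0,0,0.3,0],[0,0,0,0.3,0],[-1,0,0,0.3,0]],
  ],
)

```text
t: 7.95
position: [655.7, 7.5, 35.6]
eef_rot: [[1.0, -0.017, -0.0], [-0.017, -1.0, -0.0], [-0.0, 0.0, -1.0]]
force: [0.0, 0.7, 0.1]
width: 0.624
```

>>> carry_out(
  targets=[
    [[-1,0,0,0,0],[-1,0,0,0,0],[-1,0,0,-0.8,0],[-1,0,0,-2,0],[-1,0,0,-3.4,0]],
  ],
)

```text
t: 8.37
position: [654.9, 7.4, 120.1]
eef_rot: [[1.0, -0.017, -0.004], [-0.017, -1.0, 0.0], [-0.004, 0.0, -1.0]]
force: [1.3, -0.3, -0.3]
width: 1.0
```

```bash
python3 - <<'E'
from h import *
np.set_printoptions(precision=2,suppress=True)
s=env.read_state(); i=env.camera_info("wrist"); R=s["eef_rot"]
print(s["t"],s["position"],s["width"])
d=s["position"]-np.array([612.57,-225.48,103.01])  # in the w3 pose the same tool yaw
for h in(0,82): print(proj("wrist",np.array([612.57,-225.48,61+h+1])+d,i))
print(rel([600,-223,130]))
E
```

```text
8.3667 [654.86   7.4  120.08] 0.9995792830418846
[321.87 230.29]
[321.01 309.99]
[-2.04  9.25 -0.39]
```

>>> carry_out(
  targets=[
    [[-1,-0.2,1.2,-0.3,-1],[-1,-0.4,2.7,-0.5,-2],[-1,-0.8,4.2,-0.6,-3],[-1,-1.1,5.7,-0.6,-4],[-1,-1.4,6.9,-0.6,-5]],
  ],
)

```text
t: 8.78
position: [617.3, -166.7, 136.3]
eef_rot: [[0.872, 0.49, 0.0], [0.49, -0.872, -0.0], [0.0, 0.001, -1.0]]
force: [-0.1, 0.1, 0.3]
width: 1.0
```

>>> carry_out(
  targets=[
    [[-1,0,0,0,-1],[-1,0,0,0,-2],[-1,0,0,0,-3],[-1,0,0,0,-4],[-1,0,0,0,-5]],
  ],
)

```text
t: 9.2
position: [617.9, -164.6, 135.8]
eef_rot: [[0.51, 0.86, -0.0], [0.86, -0.51, 0.0], [-0.0, -0.0, -1.0]]
force: [-0.4, -0.7, -0.5]
width: 0.996
```

>>> carry_out(
  targets=[
    [[-1,0,0,0,-1],[-1,0,0,0,-2],[-1,0,0,0,-3.2],[-1,0,0,0,-4.4],[-1,0,0,0,-5.1]],
  ],
)

```text
t: 9.62
position: [617.9, -164.5, 135.8]
eef_rot: [[-0.001, 1.0, -0.0], [1.0, 0.001, 0.0], [0.0, -0.0, -1.0]]
force: [0.7, 0.5, -1.6]
width: 0.997
```

```bash
python3 - <<'E'
from h import *
np.set_printoptions(precision=3,suppress=True)
s=env.read_state(); print(s["t"],s["position"],s["q"],s["eef_rot"]); print(rel([617,-226,125]))
E
```

```text
9.6167 [ 617.925 -164.471  135.825] [-0.3    0.081  1.635 -0.     1.426 -0.301] [[-0.001  1.    -0.   ]
 [ 1.     0.001  0.   ]
 [ 0.    -0.    -1.   ]]
[-2.461 -0.039  0.433]
```

>>> carry_out(
  targets=[
    [[-1,-0.8,0,0,0],[-1,-1.6,0,0.2,0],[-1,-2.4,0,0.4,0],[-1,-2.46,0,0.4,0],[-1,-2.46,0,0.4,0]],
  ],
)

```text
t: 10.03
position: [617.3, -226.7, 125.4]
eef_rot: [[0.008, 1.0, -0.001], [1.0, -0.008, 0.0], [0.0, -0.001, -1.0]]
force: [-0.6, 0.6, 0.2]
width: 0.996
```

```bash
python3 - <<'E'
from h import *
import cv2
np.set_printoptions(precision=2,suppress=True)
s=env.read_state(); print(s["position"])
cv2.imwrite("pics/w6.png",env.read_camera("wrist")[...,::-1])
for p in ([612,-224,18],[612,-224,7],[612,-224,89],[624.5,-229,90],[634,-172,34]): print(p,proj("wrist",p))
E
```

```text
[ 617.28 -226.7   125.43]
[612, -224, 18] [317.4  197.15]
[612, -224, 7] [317.63 193.63]
[612, -224, 89] [315.25 228.87]
[624.5, -229, 90] [333.41 235.97]
[634, -172, 34] [343.15 142.1 ]
```

View pics/w6.png

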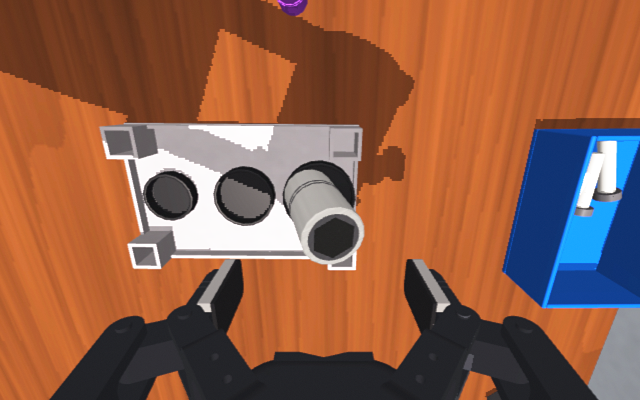

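The wrist view shows the socket top at (335,237) and its foot up against the nest's left (-x) rim, around (300,185). I'll descend with the jaws along x, close to right it, and lift a little.

>>> carry_out(
  targets=[
    [[-1,0,0,0.7,0],[-1,0,0,1.5,0],[-1,0,0,2.3,0],[-1,0,0,2.9,0],[-1,0,0,2.95,0]],
  ],
  squeeze=30,
)

```text
t: 10.5
position: [616.5, -224.7, 49.2]
eef_rot: [[0.006, 1.0, -0.004], [1.0, -0.006, 0.002], [0.002, -0.004, -1.0]]
force: [-0.8, 0.1, -0.7]
width: 1.001
```

>>> carry_out(
  targets=[
    [[-1,0,0,0,0],[0,0,0,0,0],[0,0,0,0,0],[1,0,0,0,0],[1,0,0,0,0]],
  ],
)

```text
t: 10.92
position: [618.2, -226.3, 54.0]
eef_rot: [[0.006, 1.0, 0.002], [1.0, -0.006, -0.001], [-0.001, 0.002, -1.0]]
force: [-1.3, -0.6, 6.2]
width: 0.595
```

>>> carry_out(
  targets=[
    [[1,0,0,0,0],[1,0,0,0,0],[1,0,0,-0.3,0],[1,0,0,-0.7,0],[1,0,0,-0.8,0]],
  ],
)

```text
t: 11.33
position: [618.2, -226.1, 74.5]
eef_rot: [[0.006, 1.0, 0.002], [1.0, -0.006, -0.001], [-0.001, 0.002, -1.0]]
force: [-0.3, 0.3, -2.8]
width: 0.526
```

>>> carry_out(
  targets=[
    [[1,0,0,0,0],[1,0,0,0,0],[1,0,0,0,0],[1,0,0,0,0],[1,0,0,0,0]],
  ],
)

```text
t: 11.75
position: [617.4, -225.8, 71.8]
eef_rot: [[0.006, 1.0, -0.001], [1.0, -0.006, 0.0], [0.0, -0.001, -1.0]]
force: [0.5, 0.2, -4.0]
width: 0.527
```

```bash
python3 - <<'E'
from h import *
import cv2
np.set_printoptions(precision=2,suppress=True)
s=env.read_state(); print(s["position"],s["eef_rot"],s["width"],s["force"],s["ft_torque"])
cv2.imwrite("pics/w7.png",env.read_camera("wrist")[...,::-1])
x,y=s["position"][:2]; f=s["position"][2]-42
for p in ([612,-224,18],[x,y,f],[x,y,f+82]): print(p,proj("wrist",p))
E
```

```text
[ 617.45 -225.82   71.84] [[ 0.01  1.   -0.  ]
 [ 1.   -0.01  0.  ]
 [ 0.   -0.   -1.  ]] 0.527369124522876 [ 0.55  0.24 -3.97] [-0.06  0.02 -0.06]
[612, -224, 18] [315.89 219.54]
[np.float64(617.4463645559741), np.float64(-225.81860800005208), np.float64(29.842417111614495)] [323.18 228.26]
[np.float64(617.4463645559741), np.float64(-225.81860800005208), np.float64(111.8424171116145)] [322.86 305.59]
```

View pics/w7.png

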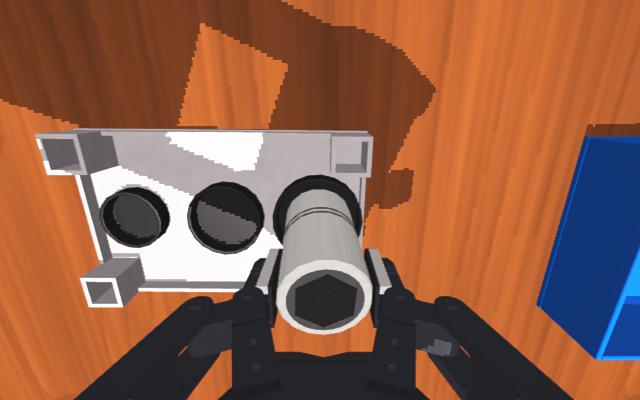

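>>> carry_out(
  targets=[
    [[1,0,-0.2,0,0],[1,0,-0.2,0.2,0],[1,0,-0.2,0.4,0],[1,0,-0.2,0.6,0],[1,0,-0.2,0.7,0]],
  ],
)

```text
t: 12.22
position: [612.6, -225.8, 56.6]
eef_rot: [[0.006, 1.0, -0.0], [1.0, -0.006, 0.0], [0.0, -0.0, -1.0]]
force: [-21.4, 9.0, 43.8]
width: 0.525
```

>>> carry_out(
  targets=[
    [[1,0,0,0,0],[1,0,0,0.05,0],[1,0,0,0.1,0],[1,0,0,0.1,0],[1,0,0,0.1,0]],
  ],
)

```text
t: 12.63
position: [613.4, -226.1, 55.8]
eef_rot: [[0.006, 1.0, 0.002], [1.0, -0.006, -0.001], [-0.001, 0.002, -1.0]]
force: [-13.3, 7.1, 32.1]
width: 0.526
```

Contact came at TCP z≈56, which suggests the rim again. I'll look at once from both cameras with the expected nest circle overlaid.

```bash
python3 - <<'E'
from h import *
import cv2
s=env.read_state(); p=s["position"]
def circ(im,n,c,r,z,col,info,f,off):
    a=np.linspace(0,2*np.pi,60)
    P=np.array([(proj(n,[c[0]+r*np.cos(t),c[1]+r*np.sin(t),z],info)-off)*f for t in a])
    cv2.polylines(im,[P.round().astype(int)],True,col,1)
out=[]
for n,(x0,y0,x1,y1),f in(("wrist",(180,120,440,400),1.5),("side",(330,270,460,375),3.1),):
    info=env.camera_info(n); im=env.read_camera(n)[y0:y1,x0:x1]
    im=np.ascontiguousarray(cv2.resize(im,None,fx=f,fy=f,interpolation=cv2.INTER_CUBIC))
    o=np.array([x0,y0])
    circ(im,n,(612,-224),31,18,(255,0,0),info,f,o); circ(im,n,(612,-224),31,7,(255,255,0),info,f,o); circ(im,n,(542,-223.4),25,18,(255,0,0),info,f,o)
    circ(im,n,p,23,p[2]-42,(0,255,0),info,f,o); circ(im,n,p,23,p[2]+40,(0,255,0),info,f,o)
    out.append(im)
H=max(i.shape[0] for i in out); c=np.zeros((H,sum(i.shape[1] for i in out),3),np.uint8); x=0
for i in out: c[:i.shape[0],x:x+i.shape[1]]=i; x+=i.shape[1]
cv2.imwrite("pics/m8.png",c[...,::-1]); print(c.shape,p)
E
```

```text
(420, 793, 3) [ 613.44775709 -226.11047668   55.84059955]
```

View pics/m8.png

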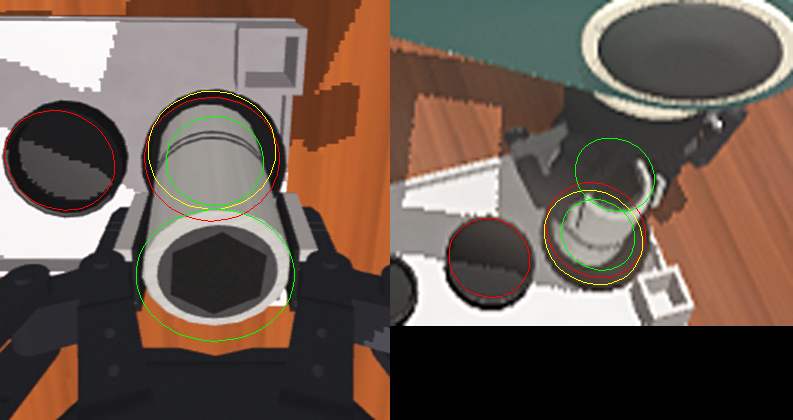

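The socket's top circle is lower than drawn, so it slipped down in the hand. The foot is in fact on the nest floor, inside the rim in both views. I'll ease off and release.

>>> carry_out(
  targets=[
    [[1,0,0,-0.1,0],[1,0,0,-0.1,0],[0.3,0,0,-0.1,0],[0,0,0,-0.1,0],[-0.5,0,0,-0.1,0]],
  ],
)

```text
t: 13.15
position: [613.0, -226.0, 55.3]
eef_rot: [[0.006, 1.0, 0.001], [1.0, -0.006, -0.0], [-0.0, 0.001, -1.0]]
force: [-0.9, 0.1, 0.5]
width: 0.652
```

>>> carry_out(
  targets=[
    [[-1,0,0,0,0],[-1,0,0,0,0],[-1,0,0,-0.6,0],[-1,0,0,-1.5,0],[-1,0,0,-2.7,0]],
  ],
)

```text
t: 13.57
position: [611.8, -225.6, 122.0]
eef_rot: [[0.006, 1.0, -0.003], [1.0, -0.006, 0.001], [0.001, -0.003, -1.0]]
force: [0.5, 0.7, 0.2]
width: 0.995
```

>>> carry_out(
  targets=[
    [[-1,0,0,-0.4,0],[-1,0,0,-0.4,0],[-1,0,0,-0.4,0],[-1,0,0,-0.4,0],[-1,0,0,-0.4,0]],
  ],
)

```text
t: 13.98
position: [612.1, -225.7, 131.0]
eef_rot: [[0.006, 1.0, -0.002], [1.0, -0.006, 0.001], [0.001, -0.002, -1.0]]
force: [-0.2, -0.0, -0.2]
width: 1.0
```

```bash
cat >> h.py <<'E'
import cv2
def circ(im,n,c,r,z,col,info,f,off):
    a=np.linspace(0,2*np.pi,60)
    P=np.array([(proj(n,[c[0]+r*np.cos(t),c[1]+r*np.sin(t),z],info)-off)*f for t in a])
    cv2.polylines(im,[P.round().astype(int)],True,col,1)
def shot(path,parts,circles=()):
    "parts: (cam,(x0,y0,x1,y1),scale); circles: (centre,r,z,colour)"
    out=[]
    for n,(x0,y0,x1,y1),f in parts:
        info=env.camera_info(n); im=env.read_camera(n)[y0:y1,x0:x1]
        im=np.ascontiguousarray(cv2.resize(im,None,fx=f,fy=f,interpolation=cv2.INTER_CUBIC))
        for c,r,z,col in circles: circ(im,n,c,r,z,col,info,f,np.array([x0,y0]))
        out.append(im)
    H=max(i.shape[0] for i in out); c=np.zeros((H,sum(i.shape[1] for i in out),3),np.uint8); x=0
    for i in out: c[:i.shape[0],x:x+i.shape[1]]=i; x+=i.shape[1]
    cv2.imwrite(path,c[...,::-1]); print(c.shape)
E
python3 - <<'E'
from h import *
np.set_printoptions(precision=2,suppress=True)
s=env.read_state(); print(s["position"],s["width"])
shot("pics/m9.png",[("wrist",(160,80,440,380),1.4),("side",(330,270,460,375),3)],[((612,-224),31,18,(255,0,0)),((612,-224),23,89,(0,255,0))])
E
```

```text
[ 612.15 -225.69  130.98] 1.0000613264637193
(420, 782, 3)
```

View pics/m9.png

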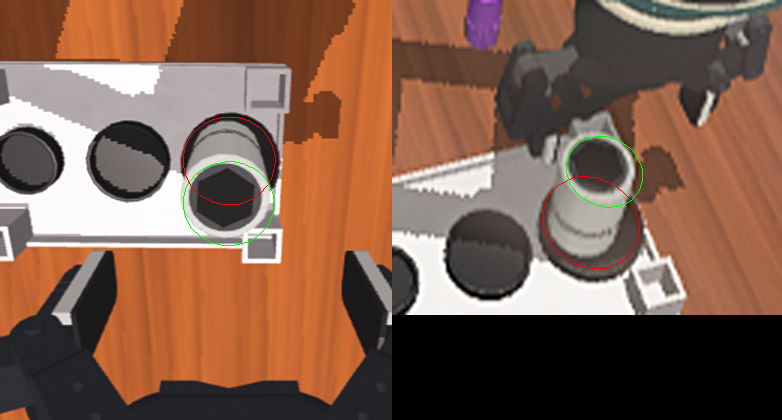

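```bash
cat >> h.py <<'E'
def tri(*obs):
    A=0;B=0
    for n,u,v in obs:
        i=env.camera_info(n);M=i["camera_from_world"];R=M[:3,:3];c=-R.T@M[:3,3];d=R.T@np.array([(u-i["cx"])/i["fx"],(v-i["cy"])/i["fy"],1]);d/=np.linalg.norm(d)
        P=np.eye(3)-np.outer(d,d);A=A+P;B=B+P@c
    return np.linalg.solve(A,B)
E
python3 - <<'E'
from h import *
np.set_printoptions(precision=1,suppress=True)
w=("wrist",160+225/1.4,80+197/1.4); s=("side",330+(600-392)/3,270+165/3)
print(tri(w,s)); print([bp(*a,z)[:2] for a in(w,s) for z in (89,100)])
# nest L extents: wrist right/left/top ellipse; medium nest centre
print(bp("wrist",160+128/1.4,80+160/1.4,18), bp("side",330+(487-392)/3,270+253/3,18))
E
```

```text
[ 610.7 -219.9   89.2]
[array([ 610.5, -219.9]), array([ 610.7, -215.3]), array([ 611. , -219.9]), array([ 607.6, -224.7])]
[ 544.4 -222.2   18. ] [ 540.6 -226.1   18. ]
```

The large socket's top triangulates to (610.7,-219.9,89.2). That is upright, on the nest floor and within the play. Back to the medium socket.

>>> carry_out(
  targets=[
    [[-1,1,0.2,-0.2,1],[-1,2.5,0.5,-0.2,2],[-1,4,0.8,-0.2,3],[-1,5.5,1.1,-0.2,4],[-1,6.8,1.3,-0.2,5]],
  ],
)

```text
t: 14.5
position: [646.2, -53.9, 136.7]
eef_rot: [[0.51, 0.86, -0.001], [0.86, -0.51, 0.0], [-0.0, -0.001, -1.0]]
force: [1.3, 0.3, -0.5]
width: 1.001
```

>>> carry_out(
  targets=[
    [[-1,0,0,0,1],[-1,0,0,0,2],[-1,0,0,0,3],[-1,0,0,0,4],[-1,0,0,0,5]],
  ],
)

```text
t: 14.92
position: [646.0, -55.9, 136.6]
eef_rot: [[0.872, 0.49, -0.001], [0.49, -0.872, 0.0], [-0.001, -0.001, -1.0]]
force: [-0.3, -0.2, 0.8]
width: 1.0
```

>>> carry_out(
  targets=[
    [[-1,0,0,0,1.1],[-1,0,0,0,2.2],[-1,0,0,0,3.3],[-1,0,0,0,4.4],[-1,0,0,0,5.15]],
  ],
)

```text
t: 15.33
position: [646.0, -56.0, 136.6]
eef_rot: [[1.0, -0.028, -0.001], [-0.028, -1.0, 0.0], [-0.001, -0.0, -1.0]]
force: [-0.4, -0.1, 0.0]
width: 1.0
```

```bash
python3 - <<'E'
from h import *
np.set_printoptions(precision=3,suppress=True)
s=env.read_state(); print(s["t"],s["position"],s["eef_rot"]); print(rel([655.8,7.5,120]))
E
```

```text
15.3333 [645.986 -56.039 136.627] [[ 1.    -0.028 -0.001]
 [-0.028 -1.     0.   ]
 [-0.001 -0.    -1.   ]]
[ 0.321 -2.552  0.665]
```

>>> carry_out(
  targets=[
    [[-1,0.2,-0.9,0,-0.2],[-1,0.3,-1.8,0.2,-0.2],[-1,0.32,-2.5,0.5,-0.2],[-1,0.32,-2.55,1,-0.2],[-1,0.32,-2.55,1.6,-0.2]],
  ],
  squeeze=60,
)

```text
t: 15.75
position: [655.7, 8.2, 96.6]
eef_rot: [[1.0, 0.0, 0.0], [0.0, -1.0, -0.0], [0.0, 0.0, -1.0]]
force: [-0.2, 0.4, 0.4]
width: 1.003
```

>>> carry_out(
  targets=[
    [[-1,0,0,0.8,0],[-1,0,0,1.6,0],[-1,0,0,2.2,0],[-1,0,0,2.35,0],[-1,0,0,2.35,0]],
  ],
)

```text
t: 16.17
position: [654.8, 7.0, 36.8]
eef_rot: [[1.0, -0.001, -0.003], [-0.001, -1.0, 0.0], [-0.003, -0.0, -1.0]]
force: [0.8, -0.3, 0.4]
width: 1.002
```

>>> carry_out(
  targets=[
    [[0,0,0,0,0],[1,0,0,0,0],[1,0,0,0,0],[1,0,0,0,0],[1,0,0,0,0]],
  ],
)

```text
t: 16.58
position: [656.0, 7.5, 39.5]
eef_rot: [[1.0, -0.001, 0.001], [-0.001, -1.0, 0.0], [0.001, -0.0, -1.0]]
force: [-0.8, -0.3, 3.1]
width: 0.37
```

>>> carry_out(
  targets=[
    [[1,0,0,0,0],[1,0,0,0,0],[1,0,0,0,0],[1,0,0,0,0],[1,0,0,-0.2,0]],
  ],
)

```text
t: 17.0
position: [655.2, 7.5, 43.1]
eef_rot: [[1.0, -0.001, -0.001], [-0.001, -1.0, 0.0], [-0.001, -0.0, -1.0]]
force: [-0.2, 0.1, -2.8]
width: 0.371
```

>>> carry_out(
  targets=[
    [[1,0,0,-0.6,0],[1,0,0,-1.2,0],[1,0,0,-1.8,0],[1,0,0,-2.2,0],[1,0,0,-2.3,0]],
  ],
)

```text
t: 17.42
position: [656.6, 7.5, 104.5]
eef_rot: [[1.0, -0.001, 0.004], [-0.001, -1.0, -0.0], [0.004, 0.0, -1.0]]
force: [0.2, 0.4, -2.8]
width: 0.365
```

```bash
python3 - <<'E'
from h import *
np.set_printoptions(precision=3,suppress=True)
s=env.read_state(); print(s["t"],s["position"],s["eef_rot"],s["force"],s["width"]); print(rel([542,-223.5,100]))
E
```

```text
17.4167 [656.569   7.452 104.487] [[ 1.    -0.001  0.004]
 [-0.001 -1.    -0.   ]
 [ 0.004  0.    -1.   ]] [ 0.175  0.375 -2.771] 0.36543557987843545
[-4.575  9.242  0.163]
```

>>> carry_out(
  targets=[
    [[1,-0.4,0.5,0,0],[1,-0.9,1.3,0,0],[1,-1.5,2.4,0,0],[1,-2.1,3.5,0,0],[1,-2.7,4.6,0,0]],
  ],
)

```text
t: 17.83
position: [586.5, -108.7, 100.5]
eef_rot: [[1.0, -0.0, -0.001], [-0.0, -1.0, 0.0], [-0.001, -0.0, -1.0]]
force: [-0.2, -1.0, -1.6]
width: 0.369
```

>>> carry_out(
  targets=[
    [[1,-0.6,1.1,0,0],[1,-1.1,2.2,0,0],[1,-1.5,3.3,0,0],[1,-1.8,4.2,0,0],[1,-1.85,4.64,0,0]],
  ],
)

```text
t: 18.25
position: [539.7, -225.9, 100.7]
eef_rot: [[1.0, -0.003, -0.001], [-0.003, -1.0, -0.0], [-0.001, 0.0, -1.0]]
force: [0.3, 0.3, -2.9]
width: 0.372
```

>>> carry_out(
  targets=[
    [[1,0,0,0.3,0],[1,0,0,0.6,0],[1,0,0,0.6,0],[1,0,0,0.6,0],[1,0,0,0.6,0]],
  ],
)

```text
t: 18.67
position: [541.8, -222.5, 85.8]
eef_rot: [[1.0, 0.0, -0.0], [0.0, -1.0, 0.0], [-0.0, -0.0, -1.0]]
force: [-0.1, -0.5, -2.1]
width: 0.369
```

```bash
python3 - <<'E'
from h import *
np.set_printoptions(precision=2,suppress=True)
s=env.read_state(); p=s["position"]; print(s["t"],p,s["eef_rot"],s["force"],s["width"]); print(rel([542,-223.5,45]))
shot("pics/m10.png",[("wrist",(140,80,440,390),1.4),("side",(310,280,420,375),3.3)],[((542,-223.5),25,18,(255,0,0)),(p,17,p[2]-38,(0,255,0)),(p,17,p[2]+36,(0,255,0))])
E
```

```text
18.6667 [ 541.83 -222.49   85.82] [[ 1.  0. -0.]
 [ 0. -1.  0.]
 [-0. -0. -1.]] [-0.14 -0.48 -2.14] 0.3694340799112608
[0.01 0.04 1.63]
(434, 783, 3)
```

View pics/m10.png

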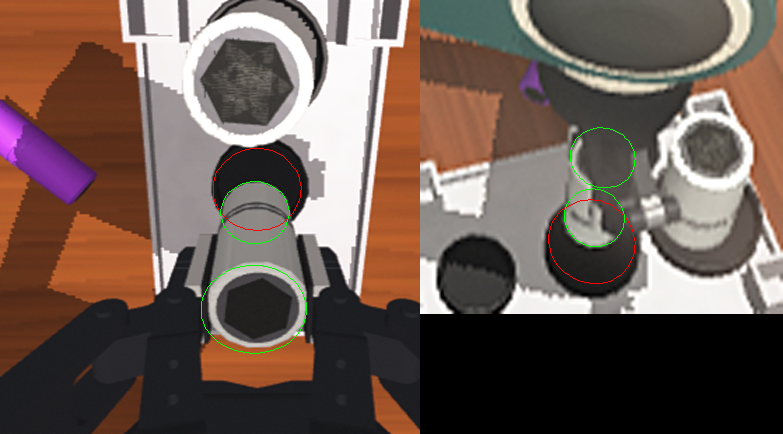

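In hand, the medium hangs upright (top at (254,305), 4 px from prediction) and sits over its nest, centred at (260,186). I'll lower it.

>>> carry_out(
  targets=[
    [[1,0,0.05,0.3,0],[1,0,0.05,0.6,0],[1,0,0.05,0.9,0],[1,0,0.05,1.2,0],[1,0,0.05,1.3,0]],
  ],
)

```text
t: 19.18
position: [540.9, -224.4, 51.6]
eef_rot: [[1.0, -0.001, -0.002], [-0.001, -1.0, 0.001], [-0.002, -0.001, -1.0]]
force: [0.1, -0.2, -2.6]
width: 0.369
```

>>> carry_out(
  targets=[
    [[1,0,0,0,0],[1,0,0,0,0],[1,0,0,0.06,0],[1,0,0,0.12,0],[1,0,0,0.12,0]],
  ],
)

```text
t: 19.6
position: [541.6, -224.7, 50.5]
eef_rot: [[1.0, -0.001, 0.0], [-0.001, -1.0, -0.0], [0.0, 0.0, -1.0]]
force: [-0.5, 0.2, -2.1]
width: 0.368
```

>>> carry_out(
  targets=[
    [[1,0,0,0.04,0],[1,0,0,0.08,0],[1,0,0,0.12,0],[1,0,0,0.12,0],[1,0,0,0.12,0]],
  ],
)

```text
t: 20.02
position: [541.6, -224.7, 47.5]
eef_rot: [[1.0, -0.001, -0.0], [-0.001, -1.0, -0.0], [-0.0, 0.0, -1.0]]
force: [-0.9, 0.3, -2.6]
width: 0.372
```

>>> carry_out(
  targets=[
    [[1,0,0,0.04,0],[1,0,0,0.08,0],[1,0,0,0.12,0],[1,0,0,0.12,0],[1,0,0,0.12,0]],
  ],
)

```text
t: 20.43
position: [542.2, -224.8, 46.4]
eef_rot: [[1.0, -0.001, 0.001], [-0.001, -1.0, -0.0], [0.001, 0.0, -1.0]]
force: [-6.3, 4.3, 16.3]
width: 0.373
```

The floor is felt at TCP z≈47, as expected. Release and go on to the small socket.

>>> carry_out(
  targets=[
    [[1,0,0,-0.05,0],[0.5,0,0,-0.05,0],[0.2,0,0,-0.05,0],[-0.2,0,0,-0.05,0],[-0.5,0,0,-0.05,0]],
  ],
)

```text
t: 20.85
position: [541.5, -224.7, 45.6]
eef_rot: [[1.0, -0.001, -0.0], [-0.001, -1.0, 0.0], [-0.0, -0.0, -1.0]]
force: [0.6, -0.1, -0.1]
width: 0.67
```

>>> carry_out(
  targets=[
    [[-1,0,0,0,0],[-1,0,0,0,0],[-1,0,0,-0.6,0],[-1,0,0,-1.6,0],[-1,0,0,-2.8,0]],
  ],
)

```text
t: 21.27
position: [540.8, -224.3, 115.0]
eef_rot: [[1.0, -0.001, -0.003], [-0.001, -1.0, 0.001], [-0.003, -0.001, -1.0]]
force: [0.1, 0.3, 0.7]
width: 0.993
```

>>> carry_out(
  targets=[
    [[-1,0,-1.2,-0.1,0],[-1,0,-2.7,-0.1,0],[-1,0,-4.3,-0.1,0],[-1,0,-5.9,-0.1,0],[-1,0,-7,-0.1,0]],
  ],
)

```text
t: 21.68
position: [541.4, -47.0, 118.4]
eef_rot: [[1.0, -0.0, 0.0], [-0.0, -1.0, 0.0], [0.0, -0.0, -1.0]]
force: [0.5, -0.4, 0.2]
width: 1.005
```

>>> carry_out(
  targets=[
    [[-1,0,-1,0,0],[-1,0,-1.6,0,0],[-1,0,-2,0,0],[-1,0,-2,0,0],[-1,0,-2,0,0]],
  ],
)

```text
t: 22.1
position: [541.8, 0.2, 118.3]
eef_rot: [[1.0, -0.0, -0.0], [-0.0, -1.0, -0.0], [-0.0, 0.0, -1.0]]
force: [0.3, -0.5, 0.7]
width: 1.001
```

```bash
python3 - <<'E'
from h import *
np.set_printoptions(precision=2,suppress=True)
s=env.read_state(); p=s["position"]; print(s["t"],p,s["force"],s["width"]); print(rel([542.2,0.5,35]))
env_img=env.read_camera("top"); cv2.imwrite("pics/top11.png",env_img[...,::-1])
# mouth of the medium socket in the top view: darkest blob near the prediction
def mouth(c,r,z):
    u,v=proj("top",[*c,z]); k=int(r*.45*1.3)
    g=cv2.cvtColor(env_img,cv2.COLOR_RGB2GRAY).astype(float)
    Y,X=np.mgrid[:400,:640]; m=(np.hypot(X-u,Y-v)<r*.45*1.25)&(g>170)
    return (u,v),X[m].mean(),Y[m].mean(),bp("top",X[m].mean(),Y[m].mean(),z)[:2]
print(mouth((542,-224),17,81))
E
```

```text
22.1 [541.84   0.2  118.27] [ 0.25 -0.55  0.74] 1.000691747472723
[ 0.01 -0.01  3.33]
((np.float64(459.60732343160794), np.float64(202.0196333324513)), np.float64(460.9759036144578), np.float64(200.9879518072289), array([ 544.42, -227.3 ]))
```

>>> carry_out(
  targets=[
    [[-1,0,0,0.7,0],[-1,0,0,1.6,0],[-1,0,0,2.6,0],[-1,0,0,3.3,0],[-1,0,0,3.4,0]],
  ],
)

```text
t: 22.57
position: [540.2, -0.7, 29.9]
eef_rot: [[1.0, -0.002, -0.005], [-0.002, -1.0, 0.0], [-0.005, -0.0, -1.0]]
force: [-0.0, -0.5, -1.3]
width: 0.998
```

>>> carry_out(
  targets=[
    [[0,0,0,0,0],[1,0,0,0,0],[1,0,0,0,0],[1,0,0,0,0],[1,0,0,0,0]],
  ],
)

```text
t: 22.98
position: [542.3, 0.3, 34.3]
eef_rot: [[1.0, -0.001, 0.001], [-0.001, -1.0, -0.0], [0.001, 0.0, -1.0]]
force: [0.8, 4.3, 0.7]
width: 0.297
```

>>> carry_out(
  targets=[
    [[1,0,0,0,0],[1,0,0,0,0],[1,0,0,0,0],[1,0,0,0,0],[1,0,0,-0.2,0]],
  ],
)

```text
t: 23.4
position: [541.5, 0.4, 38.0]
eef_rot: [[1.0, -0.001, -0.001], [-0.001, -1.0, -0.0], [-0.001, 0.0, -1.0]]
force: [-0.2, 0.1, -0.9]
width: 0.251
```

>>> carry_out(
  targets=[
    [[1,0,0,-0.6,0],[1,0,0,-1.2,0],[1,0,0,-1.8,0],[1,0,0,-2.4,0],[1,0,0,-2.5,0]],
  ],
)

```text
t: 23.82
position: [542.7, 0.3, 103.6]
eef_rot: [[1.0, -0.001, 0.003], [-0.001, -1.0, -0.0], [0.003, 0.0, -1.0]]
force: [0.9, 0.1, -0.5]
width: 0.252
```

>>> carry_out(
  targets=[
    [[1,-0.3,0.5,0,0],[1,-0.7,1.3,0,0],[1,-1.2,2.3,0,0],[1,-1.7,3.4,0,0],[1,-2.1,4.5,0,0]],
  ],
)

```text
t: 24.23
position: [487.5, -113.2, 99.7]
eef_rot: [[1.0, -0.0, -0.001], [-0.0, -1.0, 0.0], [-0.001, -0.0, -1.0]]
force: [0.0, -0.7, -2.1]
width: 0.252
```

>>> carry_out(
  targets=[
    [[1,-0.3,1.2,0,0],[1,-0.5,2.4,0,0],[1,-0.65,3.5,0,0],[1,-0.69,4.3,0,0],[1,-0.69,4.43,0,0]],
  ],
)

```text
t: 24.65
position: [470.5, -225.7, 99.7]
eef_rot: [[1.0, -0.003, -0.001], [-0.003, -1.0, -0.0], [-0.001, 0.0, -1.0]]
force: [-0.6, 0.4, -0.9]
width: 0.252
```

>>> carry_out(
  targets=[
    [[1,0,0,0.3,0],[1,0,0,0.7,0],[1,0,0,0.8,0],[1,0,0,0.8,0],[1,0,0,0.8,0]],
  ],
)

```text
t: 25.07
position: [471.8, -222.1, 80.3]
eef_rot: [[1.0, 0.0, -0.001], [0.0, -1.0, 0.0], [-0.001, -0.0, -1.0]]
force: [-0.4, 0.1, -1.1]
width: 0.253
```

```bash
python3 - <<'E'
from h import *
np.set_printoptions(precision=2,suppress=True)
s=env.read_state(); p=s["position"]; print(s["t"],p,s["force"],s["width"]); print(rel([472.3,-223.3,45]))
shot("pics/m12.png",[("wrist",(140,0,440,390),1.1),("side",(290,280,420,390),3.5)],[((472,-223),20,18,(255,0,0)),((542,-223.5),17,81,(0,0,255)),(p,12,p[2]-33,(0,255,0)),(p,12,p[2]+33,(0,255,0))])
E
```

```text
25.0667 [ 471.77 -222.05   80.32] [-0.4   0.09 -1.1 ] 0.2528322487855233
[0.02 0.05 1.41]
(429, 785, 3)
```

View pics/m12.png

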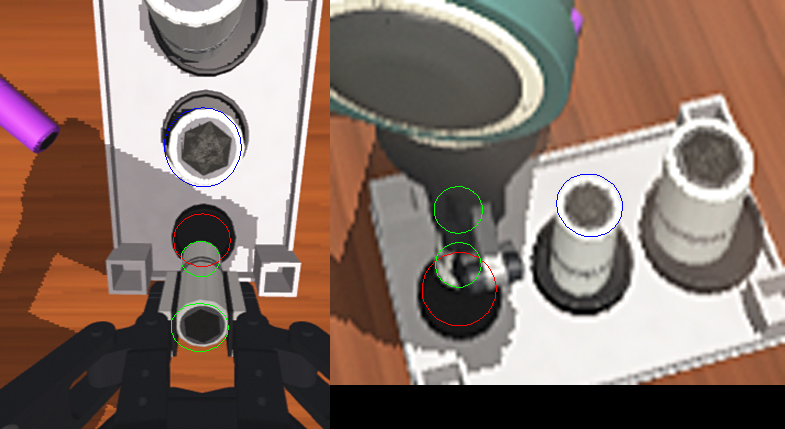

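Medium and large both stand upright inside their nests (medium top at (204,148), on its overlay). The small is over its nest, so I'll lower it.

>>> carry_out(
  targets=[
    [[1,0,0.05,0.3,0],[1,0,0.05,0.6,0],[1,0,0.05,0.9,0],[1,0,0.05,1.2,0],[1,0,0.05,1.4,0]],
  ],
)

```text
t: 25.58
position: [471.4, -223.9, 44.3]
eef_rot: [[1.0, -0.001, -0.001], [-0.001, -1.0, 0.001], [-0.001, -0.001, -1.0]]
force: [-0.6, -0.4, -0.7]
width: 0.249
```

>>> carry_out(
  targets=[
    [[1,0,0,0,0],[1,0,0,0.03,0],[1,0,0,0.06,0],[1,0,0,0.1,0],[1,0,0,0.1,0]],
  ],
)

```text
t: 26.0
position: [471.9, -224.2, 43.4]
eef_rot: [[1.0, -0.001, 0.0], [-0.001, -1.0, -0.0], [0.0, 0.0, -1.0]]
force: [-0.1, 0.8, -0.3]
width: 0.25
```

>>> carry_out(
  targets=[
    [[1,0,0,0.04,0],[1,0,0,0.08,0],[1,0,0,0.1,0],[1,0,0,0.1,0],[1,0,0,0.1,0]],
  ],
)

```text
t: 26.42
position: [472.1, -224.2, 41.3]
eef_rot: [[1.0, -0.001, 0.001], [-0.001, -1.0, -0.0], [0.001, 0.0, -1.0]]
force: [-1.0, 2.3, 5.6]
width: 0.25
```

>>> carry_out(
  targets=[
    [[0.6,0,0,0,0],[0.4,0,0,0,0],[0.1,0,0,0,0],[-0.2,0,0,0,0],[-0.5,0,0,0,0]],
  ],
)

```text
t: 26.83
position: [471.8, -224.1, 40.7]
eef_rot: [[1.0, -0.001, -0.0], [-0.001, -1.0, 0.0], [-0.0, -0.0, -1.0]]
force: [0.6, 1.0, -0.1]
width: 0.716
```

>>> carry_out(
  targets=[
    [[-0.5,0,0,-0.2,0],[-0.5,0,0,-1,0],[-0.5,0,0,-2.2,0],[-0.5,0,0,-3.6,0],[-0.5,0,0,-5,0]],
  ],
)

```text
t: 27.25
position: [471.4, -223.9, 167.3]
eef_rot: [[1.0, -0.001, -0.001], [-0.001, -1.0, 0.0], [-0.001, -0.0, -1.0]]
force: [0.6, -0.5, -0.4]
width: 0.752
```

>>> carry_out(
  targets=[
    [[-1,0.2,-1.2,-0.8,-0.3],[-1,0.5,-2.7,-1.5,-0.6],[-1,0.8,-4.2,-2,-0.9],[-1,1.1,-5.7,-2.3,-1.2],[-1,1.3,-7.2,-2.3,-1.5]],
  ],
)

```text
t: 27.67
position: [505.1, -42.5, 225.9]
eef_rot: [[0.988, 0.157, 0.003], [0.157, -0.988, -0.0], [0.003, 0.001, -1.0]]
force: [1.3, -0.0, -1.7]
width: 1.001
```

>>> carry_out(
  targets=[
    [[-1,0.3,-1.5,0,0],[-1,0.5,-3,0,0],[-1,0.7,-4.4,0,0],[-1,0.8,-5.4,0,0],[-1,0.8,-6,0,0]],
  ],
)

```text
t: 28.08
position: [500.5, 109.7, 223.6]
eef_rot: [[0.988, 0.157, 0.0], [0.157, -0.988, 0.0], [0.0, -0.0, -1.0]]
force: [-0.6, -0.6, -0.1]
width: 0.998
```

```bash
python3 - <<'E'
from h import *
np.set_printoptions(precision=3,suppress=True)
s=env.read_state(); p=s["position"]; print(s["t"],p,s["eef_rot"],s["width"]); print(rel([546,236,230]))
cv2.imwrite("pics/top13.png",env.read_camera("top")[...,::-1])
E
```

```text
28.0833 [500.542 109.745 223.647] [[ 0.988  0.157  0.   ]
 [ 0.157 -0.988  0.   ]
 [ 0.    -0.    -1.   ]] 0.9978909301418674
[ 2.591 -4.701 -0.252]
```

>>> carry_out(
  targets=[
    [[-1,0.7,-1.3,0,0.15],[-1,1.4,-2.6,0,0.15],[-1,2.1,-3.8,0,0.15],[-1,2.59,-4.7,0,0.15],[-1,2.59,-4.7,0,0.15]],
  ],
)

```text
t: 28.55
position: [547.4, 236.5, 222.9]
eef_rot: [[0.99, 0.142, -0.001], [0.142, -0.99, 0.0], [-0.001, -0.001, -1.0]]
force: [0.3, -0.7, -0.2]
width: 0.999
```

```bash
python3 - <<'E'
from h import *
np.set_printoptions(precision=2,suppress=True)
s=env.read_state(); p=s["position"]; print(s["t"],p,s["eef_rot"]); print(rel([546,236,230]))
shot("pics/m14.png",[("wrist",(160,90,480,400),1.4),("side",(270,285,420,385),2.3)],[((472,-223),20,18,(255,0,0)),((472,-223),12,73,(0,0,255)),((546,236),1,166,(0,255,0))])
for q in([600.6,243.2,166],[490.5,228.6,166]): print(proj("wrist",q)-[160,90])
E
```

```text
28.55 [547.38 236.49 222.86] [[ 0.99  0.14 -0.  ]
 [ 0.14 -0.99  0.  ]
 [-0.   -0.   -1.  ]]
[-0.06  0.01 -0.29]
(434, 793, 3)
[159.    58.79]
[158.44 194.36]
```

View pics/m14.png

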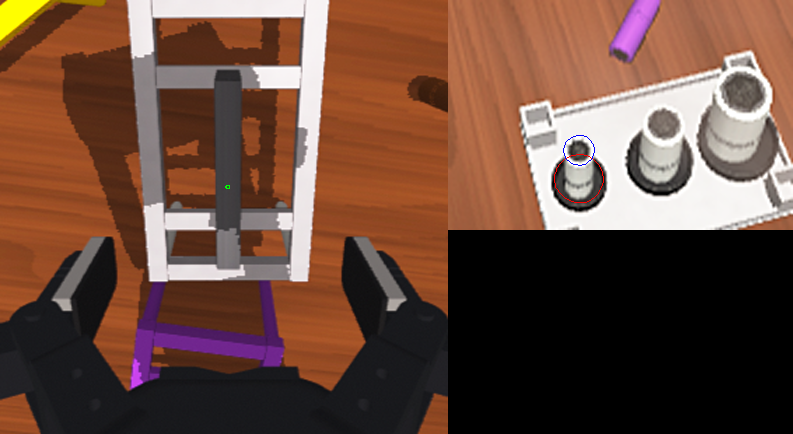

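All three sockets stand in their nests (side crop). The bar runs in the wrist view from about (228,80) to (228,268). I'll convert those to positions.

```bash
python3 - <<'E'
from h import *
np.set_printoptions(precision=1,suppress=True)
W=lambda u,v,z:bp("wrist",160+u/1.4,90+v/1.4,z)[:2]
a,b=W(228,80,166),W(228,268,166); print(a,b,(a+b)/2,np.linalg.norm(a-b),np.degrees(np.arctan2(*(a-b)[::-1])))
c,d=W(150,281,116),W(306,281,116); print(c,d,(c+d)/2,np.linalg.norm(c-d))
# bar edges in the full-res image, row scan
im=cv2.imread("pics/m14.png"); g=cv2.cvtColor(im,cv2.COLOR_BGR2GRAY).astype(int)
for v in(110,140,160,180): print(v,g[v,205:250:3])
s=env.read_state();print(s["position"])
E
```

```text
[602.1 240.7] [493.8 225.4] [548. 233.] 109.37053815622231 8.046462492923448
[440.3 276.4] [456.6 161.6] [448.4 219. ] 115.92761979689973
110 [48 48 47 50 65 65 64 65 64 62 62 61 53 50 50]
140 [48 49 48 45 65 64 63 65 64 62 62 61 47 65 91]
160 [55 56 56 51 64 65 64 66 64 63 61 60 48 50 51]
180 [92 93 93 91 64 64 62 64 64 62 61 61 49 57 57]
[546.7 233.6 223.1]
```

>>> carry_out(
  targets=[
    [[-1,0.05,-0.09,0.6,0],[-1,0.05,-0.09,1.4,0],[-1,0.05,-0.09,2.2,0],[-1,0.05,-0.09,3,0],[-1,0.05,-0.09,3.26,0]],
  ],
  squeeze=100,
)

```text
t: 29.07
position: [546.3, 234.2, 138.2]
eef_rot: [[0.99, 0.139, -0.003], [0.139, -0.99, -0.001], [-0.003, 0.001, -1.0]]
force: [-0.3, -0.3, -1.2]
width: 1.0
```

>>> carry_out(
  targets=[
    [[-1,0,0,0,0],[0,0,0,0,0],[0.4,0,0,0,0],[1,0,0,0,0],[1,0,0,0,0]],
  ],
)

```text
t: 29.48
position: [547.9, 235.8, 142.8]
eef_rot: [[0.99, 0.14, 0.001], [0.14, -0.99, 0.001], [0.001, -0.0, -1.0]]
force: [0.7, -0.1, 0.7]
width: 0.458
```

>>> carry_out(
  targets=[
    [[1,0,0,0,0],[1,0,0,0,0],[1,0,0,0,0],[1,0,0,0,0],[1,0,0,0,0]],
  ],
)

```text
t: 29.9
position: [547.7, 236.1, 142.4]
eef_rot: [[0.99, 0.14, 0.001], [0.14, -0.99, 0.001], [0.001, -0.001, -1.0]]
force: [-1.2, 3.8, 6.2]
width: 0.139
```

>>> carry_out(
  targets=[
    [[1,0,0,-0.2,0],[1,0,0,-0.5,0],[1,0,0,-1,0],[1,0,0,-1.5,0],[1,0,0,-2,0]],
  ],
)

```text
t: 30.32
position: [547.6, 235.6, 193.4]
eef_rot: [[0.99, 0.14, 0.0], [0.14, -0.99, 0.0], [0.0, 0.0, -1.0]]
force: [-0.6, -0.7, -5.8]
width: 0.142
```

```bash
python3 - <<'E'
from h import *
np.set_printoptions(precision=3,suppress=True)
s=env.read_state(); print(s["t"],s["position"],s["eef_rot"],s["force"],s["ft_torque"],s["width"],s["q"])
E
```

```text
30.3167 [547.622 235.631 193.407] [[ 0.99  0.14  0.  ]
 [ 0.14 -0.99  0.  ]
 [ 0.    0.   -1.  ]] [-0.598 -0.705 -5.799] [-0.019 -0.009  0.002] 0.14196568625059913 [ 0.364 -0.043  1.666 -0.     1.518  1.794]
```

The frame is held (5.8 N, width 0.14) with its feet at TCP z − 142. I'll lift it high, turn it to -0.5° and carry it over.

>>> carry_out(
  targets=[
    [[1,0,0,-0.6,0.1],[1,0,0,-1.3,0.4],[1,0,0.3,-1.9,0.8],[1,-0.15,1.1,-2.3,1.2],[1,-0.3,2.1,-2.4,1.43]],
  ],
)

```text
t: 30.73
position: [547.8, 183.1, 255.3]
eef_rot: [[1.0, -0.011, 0.003], [-0.011, -1.0, 0.001], [0.003, -0.001, -1.0]]
force: [-0.4, -0.5, -6.0]
width: 0.147
```

>>> carry_out(
  targets=[
    [[1,0,1.1,0,0],[1,0,2.3,0,0],[1,0,3.5,0,0],[1,0,4.7,0,0],[1,0,5.9,0,0]],
  ],
)

```text
t: 31.15
position: [545.9, 33.8, 253.3]
eef_rot: [[1.0, -0.01, 0.001], [-0.01, -1.0, -0.0], [0.001, 0.0, -1.0]]
force: [0.2, 0.4, -6.4]
width: 0.141
```

>>> carry_out(
  targets=[
    [[1,0,1.2,0,0],[1,0,2.4,0,0],[1,0,3.6,0,0],[1,0,4.7,0,0],[1,0,5.6,0,0]],
  ],
)

```text
t: 31.57
position: [544.5, -106.8, 253.2]
eef_rot: [[1.0, -0.011, 0.001], [-0.011, -1.0, -0.001], [0.001, 0.001, -1.0]]
force: [0.5, 0.5, -5.5]
width: 0.141
```

```bash
python3 - <<'E'
from h import *
np.set_printoptions(precision=3,suppress=True)
s=env.read_state(); print(s["t"],s["position"],s["eef_rot"],s["force"],s["width"]); print(rel([542.3,-224,240]))
E
```

```text
31.5667 [ 544.55  -106.812  253.229] [[ 1.    -0.011  0.001]
 [-0.011 -1.    -0.001]
 [ 0.001  0.001 -1.   ]] [ 0.473  0.539 -5.536] 0.14106343505742566
[-0.04   4.688  0.532]
```

>>> carry_out(
  targets=[
    [[1,0,1,0,0],[1,0,2.1,0,0],[1,-0.04,3.2,0,0],[1,-0.04,4.1,0,0],[1,-0.04,4.55,0,0]],
  ],
)

```text
t: 31.98
position: [542.5, -221.0, 252.9]
eef_rot: [[1.0, -0.011, 0.0], [-0.011, -1.0, -0.001], [0.0, 0.001, -1.0]]
force: [0.3, -0.2, -5.6]
width: 0.144
```

>>> carry_out(
  targets=[
    [[1,0,0.05,0,0],[1,0,0.05,0.2,0],[1,0,0.05,0.4,0],[1,0,0.05,0.4,0],[1,0,0.05,0.4,0]],
  ],
)

```text
t: 32.4
position: [542.7, -218.9, 241.4]
eef_rot: [[1.0, -0.008, -0.001], [-0.008, -1.0, 0.0], [-0.001, -0.0, -1.0]]
force: [0.3, -0.4, -6.2]
width: 0.142
```

>>> carry_out(
  targets=[
    [[1,0,0,0,0],[1,0,0,0,0],[1,0,0,0,0],[1,0,0,0,0],[1,0,0,0,0]],
  ],
)

```text
t: 32.82
position: [542.8, -219.8, 241.9]
eef_rot: [[1.0, -0.009, 0.0], [-0.009, -1.0, -0.0], [0.0, 0.0, -1.0]]
force: [0.1, -0.1, -5.4]
width: 0.142
```

```bash
python3 - <<'E'
from h import *
np.set_printoptions(precision=3,suppress=True)
s=env.read_state(); p=s["position"]; R=s["eef_rot"]; print(s["t"],p,R,s["force"],s["width"]); print(rel([542.3,-224,240]))
f=p[2]-142.4; x=R[:2,0]; y=R[:2,1]
C=[]
for sx in(-1,1):
  for sy in(-1,1):
    C.append((p[:2]+sx*92*x+sy*52*y,6,f,(0,255,0)))          # feet expected
    C.append((np.array([542,-223.5])+[sx*92,-sx*.8]+np.array([0,sy*52]),10,34,(255,0,0))) # cup rims expected
shot("pics/m16.png",[("wrist",(80,0,560,400),1.05),("top",(420,130,520,270),2.9)],C)
E
```

```text
32.8167 [ 542.751 -219.773  241.907] [[ 1.    -0.009  0.   ]
 [-0.009 -1.    -0.   ]
 [ 0.     0.    -1.   ]] [ 0.09  -0.115 -5.441] 0.1419944861654738
[-0.016  0.169  0.076]
(420, 794, 3)
```

View pics/m16.png

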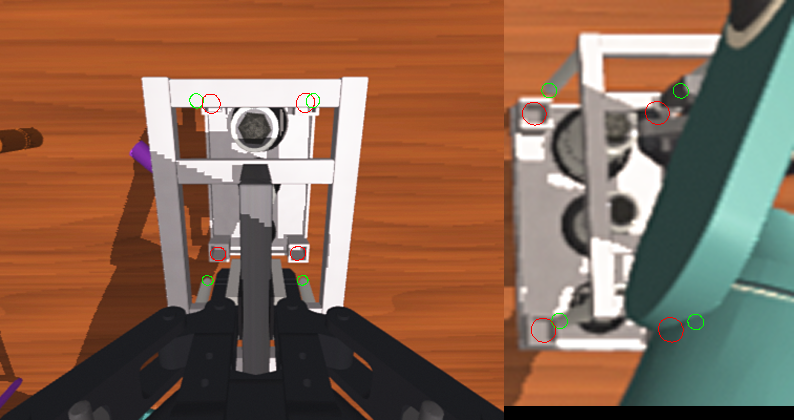

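The near cups are observed at (218,254) and (298,254), and the overlays fall on them. The feet also match their overlays. The frame only needs 3.7 mm towards -y, so I'll shift and lower it to just above the rims.

>>> carry_out(
  targets=[
    [[1,-0.01,0.15,0.3,0],[1,-0.01,0.15,0.9,0],[1,-0.01,0.15,1.6,0],[1,-0.01,0.15,2.2,0],[1,-0.01,0.15,2.35,0]],
  ],
)

```text
t: 33.33
position: [541.3, -223.2, 178.8]
eef_rot: [[1.0, -0.009, -0.004], [-0.009, -1.0, 0.002], [-0.004, -0.002, -1.0]]
force: [-0.0, -0.5, -6.5]
width: 0.139
```

>>> carry_out(
  targets=[
    [[1,0,0,0,0],[1,0,0,0,0],[1,0,0,0,0],[1,0,0,0,0],[1,0,0,0,0]],
  ],
)

```text
t: 33.75
position: [542.7, -223.7, 183.8]
eef_rot: [[1.0, -0.009, 0.001], [-0.009, -1.0, -0.0], [0.001, 0.0, -1.0]]
force: [0.7, 0.1, -6.1]
width: 0.145
```

>>> carry_out(
  targets=[
    [[1,0,0,0.15,0],[1,0,0,0.3,0],[1,0,0,0.45,0],[1,0,0,0.6,0],[1,0,0,0.6,0]],
  ],
)

```text
t: 34.17
position: [542.1, -223.4, 166.8]
eef_rot: [[1.0, -0.009, -0.001], [-0.009, -1.0, 0.001], [-0.001, -0.001, -1.0]]
force: [-0.0, -0.1, -6.3]
width: 0.139
```

>>> carry_out(
  targets=[
    [[1,0,0,0.15,0],[1,0,0,0.3,0],[1,0,0,0.45,0],[1,0,0,0.6,0],[1,0,0,0.6,0]],
  ],
)

```text
t: 34.58
position: [542.2, -223.4, 152.0]
eef_rot: [[1.0, -0.009, -0.001], [-0.009, -1.0, 0.001], [-0.001, -0.0, -1.0]]
force: [0.3, -0.5, -5.7]
width: 0.138
```

Posts are inside the cups (feet about 24 mm below the rims) with no contact force. On to the floor.

>>> carry_out(
  targets=[
    [[1,0,0,0.05,0],[1,0,0,0.1,0],[1,0,0,0.15,0],[1,0,0,0.2,0],[1,0,0,0.2,0]],
  ],
)

```text
t: 35.0
position: [542.4, -223.5, 147.8]
eef_rot: [[1.0, -0.009, -0.0], [-0.009, -1.0, 0.0], [-0.0, -0.0, -1.0]]
force: [-0.5, 1.1, -5.7]
width: 0.137
```

>>> carry_out(
  targets=[
    [[1,0,0,0.04,0],[1,0,0,0.08,0],[1,0,0,0.08,0],[1,0,0,0.08,0],[1,0,0,0.08,0]],
  ],
)

```text
t: 35.42
position: [542.5, -223.6, 146.4]
eef_rot: [[1.0, -0.009, 0.0], [-0.009, -1.0, -0.0], [0.0, 0.0, -1.0]]
force: [-1.2, 2.6, -0.8]
width: 0.136
```

The floor is reached at TCP z 146.4, exactly as expected, and the weight has come off. Release and retreat.

>>> carry_out(
  targets=[
    [[0.8,0,0,0,0],[0.6,0,0,0,0],[0.3,0,0,0,0],[0,0,0,0,0],[-0.3,0,0,0,0]],
  ],
)

```text
t: 35.83
position: [542.5, -223.7, 146.2]
eef_rot: [[1.0, -0.009, 0.0], [-0.009, -1.0, -0.0], [0.0, 0.0, -1.0]]
force: [0.9, 0.2, -1.1]
width: 0.616
```

>>> carry_out(
  targets=[
    [[-0.4,0,0,0,0],[-0.4,0,0,-0.4,0],[-0.4,0,0,-1.2,0],[-0.4,0,0,-2.4,0],[-0.4,0,0,-3.8,0]],
  ],
)

```text
t: 36.25
position: [541.9, -223.3, 241.5]
eef_rot: [[1.0, -0.009, -0.002], [-0.009, -1.0, 0.001], [-0.002, -0.001, -1.0]]
force: [0.0, -0.7, 0.4]
width: 0.696
```

>>> carry_out(
  targets=[
    [[-0.4,0,-1,-0.8,0],[-0.4,-0.5,-2.4,-1,0],[-0.4,-1,-3.9,-1,0],[-0.4,-1.5,-5.3,-1,0],[-0.4,-1.8,-6.5,-1,0]],
  ],
)

```text
t: 36.67
position: [497.8, -58.9, 267.3]
eef_rot: [[1.0, -0.009, 0.001], [-0.009, -1.0, 0.0], [0.001, -0.0, -1.0]]
force: [0.1, -0.9, -0.4]
width: 0.701
```

>>> carry_out(
  targets=[
    [[-0.4,0,-1,0,0],[-0.4,0,-2.4,0,0],[-0.4,0,-3.4,0,0],[-0.4,0,-4,0,0],[-0.4,0,-4,0,0]],
  ],
)

```text
t: 37.08
position: [499.7, 41.7, 267.0]
eef_rot: [[1.0, -0.007, 0.001], [-0.007, -1.0, 0.001], [0.001, -0.001, -1.0]]
force: [-0.3, 0.4, 0.3]
width: 0.704
```

```bash
python3 - <<'E'
from h import *
C=[]
c=np.array([542,-223.5])
for s in(-50,0,50): C.append((c+[s,0],3,170,(0,255,0)))
for sx in(-1,1):
  for sy in(-1,1): C.append((c+[sx*92,sy*52],6,120,(255,0,0)))
print(env.read_state()["position"],env.read_state()["t"])
shot("pics/m17.png",[("top",(410,130,510,270),3.4),("side",(280,250,440,400),2.8)],C)
E
```

```text
[499.71621629  41.72738469 267.00182667] 37.0833
(476, 788, 3)
```

View pics/m17.png

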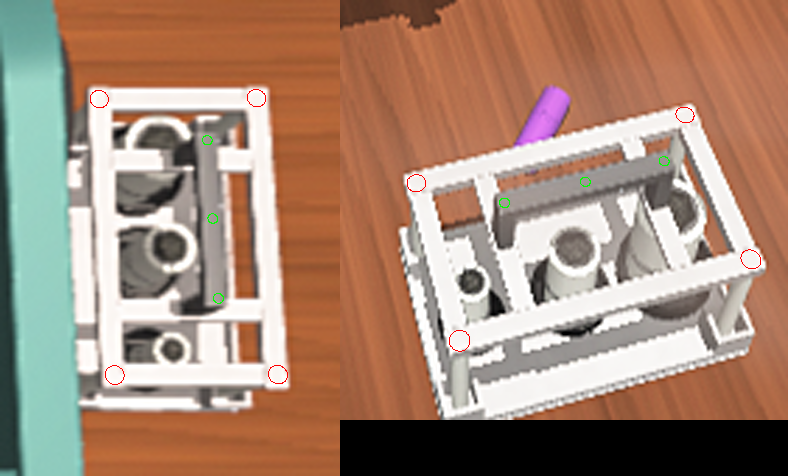

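The deck corners and the bar fall on their stacked-position overlays in both views. The posts are in the cups and the sockets stand upright underneath. Handing in.

```bash
python3 -c "
from workcell import env
env.close_job(); print(env.read_state()['t'])"
```

```text
the job is handed in; nothing more can be done
the job is handed in; nothing more can be done
```

I placed all three sockets in their matching nests and set the upper frame over them, then handed the job in at about 37 s. Every check I made after the last move agreed, but the hand-in gives no verdict.

- **Last checks:** In the final top and side views, the deck corners and handle bar fall on the positions expected for a stacked frame. The posts are in the cups and the sockets stand upright underneath. The frame seated at TCP z 146.4 mm as predicted, its weight came off the arm there, and the gripper was released and clear.
- **What went wrong on the way:** The first try with the large socket left it leaning about 0.2 rad with its foot on the nest rim. I set the medium down, regrasped the large with the jaws along x, righted it and put it back in. Its top then measured (610.7, -219.9, 89.2), which is upright on the nest floor and 4 mm off centre, within the play.
- **Disagreements:** The top and wrist cameras differed by up to 3 mm on the handle bar's position along x. I used a value in between, and the posts went in without contact.
- **Not checked:** I did not measure the jar and screwdriver again at the end; nothing moved near them.
- **Budget:** I viewed 17 pictures, three over the 14.

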